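# Pile the boxes and hold the scanner over the lot barcode

### The job

Book this lot in: pile the two loose white boxes squarely, edges flush, on the white box that lies in the grey tray, first the plain one and then the barcoded one with its barcode upward, setting them down rather than dropping them and leaving the bottom box where it lies. Then draw the hand scanner out of its holster and hold it upright, nose down, one to two centimetres above the barcode, centred on it and with the wide way of its nose along the length of the barcode, never touching the boxes with it. Finish while the gripper still holds the scanner there, still and free of everything else (do not put it down or let go), and leave the standing cartons and the tape roll where they are.

Things in the scene. Friction and masses are not known exactly. Their poses are not given: they have to be found in the camera images.
- tray: shallow grey plastic tray, fixed to the bench, 190 (x) by 150 (y) mm outside, rim 16 mm high, walls and floor 4 mm thick; origin at the centre of its underside
- box_base: white flat rigid cardboard box, 90 (x) by 56 (y) by 26 (z) mm, about 0.16 kg (varies), low blue printed band round its sides; origin at the centre of its underside, x along its length, z up. It lies in the tray, on the 4 mm floor, and is the bottom of the pile; plain top with a thin grey seam across one end
- box_plain: white flat rigid cardboard box, 90 (x) by 56 (y) by 26 (z) mm, about 0.16 kg (varies), low blue printed band round its sides; origin at the centre of its underside, x along its length, z up. Loose on the bench, to the robot's right (negative y); plain top with a thin grey seam across one end. It goes second in the pile
- box_label: white flat rigid cardboard box, 90 (x) by 56 (y) by 26 (z) mm, about 0.16 kg (varies), low blue printed band round its sides; origin at the centre of its underside, x along its length, z up. Loose on the bench, to the robot's right, with a white label and black barcode on its top. It goes on top of the pile
- barcode (a point): centre of the barcode, on the top face of the barcoded box: 12 mm from the middle of the box towards its +x end, 26 mm above its underside. The barcode is 46 mm long along x (the bars follow one another along x, each bar runs along y, 26 mm); x along the box's length, z up out of the top face
- scanner: grey straight hand-held barcode scanner, 0.17 kg, loose, 152 mm long, standing nose down in the holster. Origin at the centre of the nose face (its lower end, with a dark red window), z up along the handle, x the wide way of the nose. Head with black bumper 64 (x) by 30 (y) mm, up to z = 40 mm; it narrows to the handle, which is 38 (x) by 28 (y) mm with flat parallel sides from z = 65 to 150 mm (rounded edges). Orange thumb button (look only) on its +y side at z = 60 mm
- holster: black bench holster, fixed: foot plate 110 (x) by 85 (y) by 8 mm with an upright open pocket 69 (x) by 35 (y) mm inside, walls 5 mm thick reaching 46 mm above the bench; the scanner's nose stands loosely on the pocket's floor 8 mm above the bench and is drawn straight up at least 40 mm to come free. Origin at the centre of its underside, x the wide way of the pocket
- carton_blue: blue full carton standing as stock, 72 (x) by 60 (y) by 105 (z) mm, 0.4 kg, loose; origin at the centre of its underside, z up. One of a row of three between the holster and the tray; not part of the job
- carton_green: green full carton standing as stock, 72 (x) by 60 (y) by 105 (z) mm, 0.4 kg, loose; origin at the centre of its underside, z up. One of a row of three between the holster and the tray; not part of the job
- carton_red: red full carton standing as stock, 72 (x) by 60 (y) by 105 (z) mm, 0.4 kg, loose; origin at the centre of its underside, z up. One of a row of three between the holster and the tray; not part of the job
- tape_roll: roll of brown packing tape lying flat, 100 mm across, 48 mm high, 76 mm hole, 0.25 kg, loose; origin at the centre of its underside. Not part of the job

How it is judged:
By the outcome, as a careful person would: the job done as asked, in the order asked, and still so for the second after the job is handed in, while the arm keeps its last pose, push and grip.
It also fails if it takes over 64 s, if anything falls off the work surface, if the arm or the gripper's body presses on something with over 40 N, if the wrist force passes 120 N, or if a joint passes its speed limit or range.

### The arm

A 6-joint arm with a two-finger parallel gripper is mounted at the origin on the work surface. World frame = base frame: x ahead of the robot, y to its left, z up, the work surface at z = 0. Lengths are in m, angles in degrees, forces in N, time in s.
With the tool pointing down it reaches from about 0.4 to 0.925 m from the base axis. Payload 12.5 kg.
Tool frame: the origin (TCP) lies between the finger pads; the fingertips stand manip.tips_ahead ahead of it and the grasp point (between the pads) lies 6 mm ahead of it (manip.tips_ahead is the distance from the TCP to the fingertips, in m); z points along the fingers, y is the direction in which the jaws open and shut (so a half turn about z gives the same grasp; the last joint's range is limited). The gripper opens to 95 mm and grips with 3 to 60 N. Pads are 20 mm wide; open, the fingers measure 119 mm over their backs; the gripper's body (75 mm by 180 mm) begins 59 mm behind the grasp point.
Start: joints at [65.397, 28.126, 89.318, -0, 62.55, -6.05], TCP at [0.199, 0.593, 0.217] pointing down, gripper open.
Joint ranges: [-177.58, 177.58], [-47.91, 125.51], [2.72, 160], [-65.01, 245.01], [3.68, 167.84], [-153.87, 153.87]. Speed limits (degrees/s): [127.2, 127.2, 159.86, 180, 180, 180].

### API

Orientations are given as a 3x3 rotation matrix whose columns are the frame's x, y, z axes.
In Python, from rig import manip gives the robot as it stands.
- The arm moves only by the tool jog_arm, never from a script. Its argument "plan" is a list that holds one entry, the list of rows, each a list of 7 numbers: the shift along the tool's x, y, z in m, then the turn, a rotation vector about the tool's x, y, z in degrees, then the opening, from -1 (shut) to 1 (fully open). In form: [[[dx, dy, dz, wx, wy, wz, gripper], ...]]. A call has 1 to 8 rows; each row shifts and turns the pose as measured when the row begins, along the tool's axes as they then stand; what a row does not reach is not made up. A row lasts 1/8 s, in which the tool goes at most 62.5 mm and 10.7 degrees, less where a joint would pass 70% of its speed; a pose out of reach is approached as far as the arm can. A call is refused whole if a number of a shift passes 0.0625 or a number of a turn 10.7, either way. A call with a gripper value outside its range is refused whole. The fingers move at their own pace and stop on an object; the grip force is fixed at half the most. Time passes only in rows, so rows that do not move let the fingers close. It gives the time, the measured TCP pose, the force and the opening at its end, in the units of the state.
- manip.get_obs(): the state, without advancing time (a new reading comes with each control period).
- manip.capture(name): name is "scene" or "top" or "wrist"; returns (picture, depth): 420x560x3 uint8, red, green, blue; 420x560 float32, m along the optical axis (not along the pixel's ray), 0 where there is no reading.
- manip.calibration(name): a dict with "mtx" (3x3 intrinsics, pixels), "position" and "attitude" of the camera in the world. Camera axes: x right, y down, z forward; pixel columns grow to the right and rows downward; lengths in m; the calibration is good to about 2 mm. A picture is of the moment at which its call begins: read the wrist's pose just before it. calibration takes no time and is no camera call; for the wrist camera it gives the pose at the moment of the call.
- manip.job_done(): hands the job in, once; it reports no verdict.
The state is a dict: "time": time; "qpos": joint angles; "qd": joint speeds; "tau": joint torques, N m; "ee_pos": TCP position; "tool_rot": TCP orientation; "ft_force": force on the tool from outside, world axes, zero at the start; "moment": the same for the moment, N m; "grip_width": opening from 0.0 (shut) to 1.0 (fully open).
Only numpy, scipy, OpenCV 4.12 (cv2) and the standard library are available. Lean on these libraries where they do the work, as an engineer would, in place of code of your own. Each camera call takes 0.05 s, during which the arm holds its last target.

## Working session

There is one attempt and no reset: what is moved stays moved. The work goes in short steps, Python scripts to look and compute and a tool call to move; the robot and the scene stay as the last step left them, time stands still between calls to the robot, and variables do not carry over. Pictures are saved under pics/ and viewed, and the job is handed in when it is done.

Besides the shell and the picture viewer there is one more tool, called after "Call:" as name(argument=value, ...), one argument or row to a line, values as JSON. jog_arm: Moves the arm, as the interface text tells. Its arguments: {"type":"object","properties":{"plan":{"type":"array"}},"required":["plan"]}

```bash
ls; mkdir -p pics
cat > h.py <<'E'
import numpy as np, cv2
from rig import manip
def snap(n,f):
    c=manip.calibration(n); im,d=manip.capture(n)
    cv2.imwrite(f'pics/{f}.png',im[:,:,::-1]); np.savez(f'pics/{f}.npz',im=im,d=d,K=np.array(c['mtx']),p=np.array(c['position']),R=np.array(c['attitude']))
    return im,d,c
def load(f): return np.load(f'pics/{f}.npz')
def onplane(z,uv,h):
    uv=np.atleast_2d(np.array(uv,float)); r=np.c_[uv,np.ones(len(uv))]@np.linalg.inv(z['K']).T@z['R'].T
    t=(h-z['p'][2])/r[:,2]; return z['p']+t[:,None]*r
def cloud(z):
    d=z['d'];v,u=np.mgrid[:d.shape[0],:d.shape[1]]
    r=np.stack([u,v,np.ones_like(u)],-1)@np.linalg.inv(z['K']).T
    return (r*d[...,None])@z['R'].T+z['p']
E
python3 - <<'E'
from h import *
np.set_printoptions(precision=4,suppress=True)
print(manip.get_obs(), manip.tips_ahead)
for n in ['scene','top','wrist']:
    im,d,c=snap(n,n+'0'); print(n,c['position'],c['attitude'],c['mtx'])
E
```

```text
pics
{'time': 0.0, 'qpos': array([65.3968, 28.1615, 89.3512, -0.0005, 62.5512, -6.0499]), 'qd': array([ 0.0251, -0.0215, -0.0183,  0.0237, -0.0098, -0.0185]), 'tau': array([ -0.0021, -61.2628, -25.8182,   0.0692,   0.0482,  -0.0001]), 'ee_pos': array([0.1987, 0.5923, 0.2162]), 'tool_rot': array([[-0.948 ,  0.3182, -0.0005],
       [ 0.3182,  0.948 , -0.001 ],
       [ 0.0001, -0.0011, -1.    ]]), 'ft_force': array([-0.163 ,  0.1947,  0.0221]), 'moment': array([ 0.0289,  0.0698, -0.029 ]), 'grip_width': 0.9997773279276666} 0.025
scene [ 0.8601 -0.3922  1.0289] [[ 0.819   0.4903 -0.2979]
 [ 0.5737 -0.7038  0.419 ]
 [-0.0042 -0.5141 -0.8577]] [[440.0792   0.     275.636 ]
 [  0.     440.0792 210.9809]
 [  0.       0.       1.    ]]
top [0.367  0.0573 1.3339] [[-0.0094 -0.9908  0.1353]
 [-0.9998  0.0115  0.0147]
 [-0.0161 -0.1352 -0.9907]] [[515.7609   0.     274.2853]
 [  0.     515.7609 204.2195]
 [  0.       0.       1.    ]]
wrist [0.1317 0.6161 0.3839] [[ 0.3175  0.9175  0.2395]
 [ 0.9483 -0.307  -0.081 ]
 [-0.0008  0.2528 -0.9675]] [[292.7998   0.     277.9567]
 [  0.     292.7998 208.297 ]
 [  0.       0.       1.    ]]
```

View pics/scene0.png

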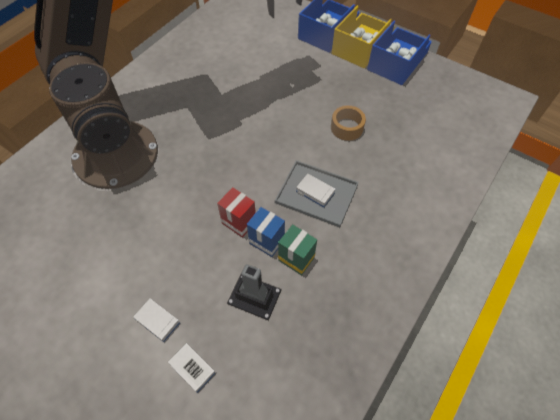

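View pics/top0.png

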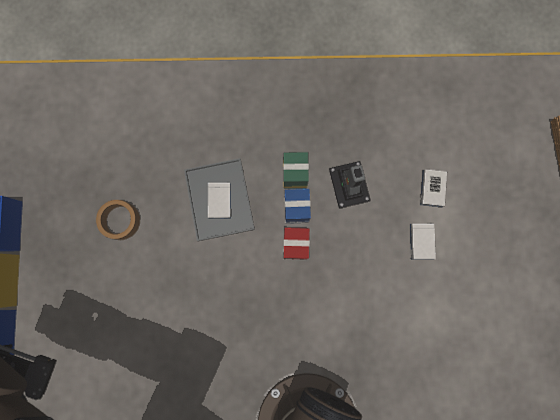

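View pics/wrist0.png

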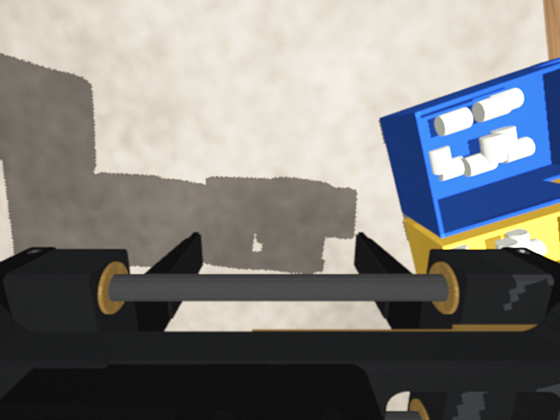

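The top view shows the base box at about (219,200) in the tray, the plain box at (423,241), the barcoded box at (433,188) and the holster at (350,184). The three cartons stand between the holster and the tray, and the tape is at (118,219). The wrist view shows only the bins.

```bash
cat >> h.py <<'E'
def boxes(f,h,thr=185,amin=300,amax=1e9):
    z=load(f); im=z['im']; m=((im.min(2)>thr)&((im.max(2).astype(int)-im.min(2))<40)).astype(np.uint8)*255
    m=cv2.morphologyEx(m,cv2.MORPH_CLOSE,np.ones((9,9)))
    out=[]
    for c in cv2.findContours(m,cv2.RETR_EXTERNAL,cv2.CHAIN_APPROX_NONE)[0]:
        a=cv2.contourArea(c)
        if a<amin or a>amax: continue
        for hh in np.atleast_1d(h):
            w=onplane(z,c[:,0,:],hh)[:,:2]
            (cx,cy),(s1,s2),an=cv2.minAreaRect((w*1000).astype(np.float32))
            if s1<s2: s1,s2,an=s2,s1,an+90
            print(f,'px',c[:,0].mean(0).round(),'h',hh,'c',round(cx,1),round(cy,1),'size',round(s1,1),round(s2,1),'yaw',round((an+90)%180-90,1))
    return m
E
python3 - <<'E'
from h import *
z=load('top0');print(z['im'][200,219],z['im'][241,423],z['im'][100,300])
boxes('top0',[.026,.030],150,300,3000)
boxes('scene0',[.026,.030],150,300,3000)
P=cloud(z)
for uv in [(219,200),(423,241),(433,176),(118,203),(296,160),(296,243),(358,172)]: print(uv,P[uv[1],uv[0]])
E
```

```text
[187 181 175] [188 183 176] [110 105  99]
top0 px [424. 241.] h 0.026 c 447.8 -299.0 size 85.8 55.0 yaw -0.6
top0 px [424. 241.] h 0.03 c 447.5 -298.0 size 85.5 54.8 yaw -0.6
top0 px [218. 200.] h 0.026 c 559.0 219.7 size 88.2 54.2 yaw 0.5
top0 px [218. 200.] h 0.03 c 558.4 219.3 size 88.0 54.1 yaw 0.5
top0 px [435. 187.] h 0.026 c 585.1 -334.0 size 88.6 55.1 yaw -6.8
top0 px [435. 187.] h 0.03 c 584.4 -332.8 size 88.3 54.9 yaw -6.8
scene0 px [190. 366.] h 0.026 c 585.0 -335.5 size 91.4 57.1 yaw -6.8
scene0 px [190. 366.] h 0.03 c 586.1 -335.7 size 91.1 56.9 yaw -6.8
scene0 px [155. 318.] h 0.026 c 447.7 -299.2 size 91.4 56.9 yaw -0.1
scene0 px [155. 318.] h 0.03 c 449.4 -299.6 size 91.0 56.7 yaw -0.1
scene0 px [316. 188.] h 0.026 c 557.8 221.8 size 90.8 57.6 yaw 0.3
scene0 px [316. 188.] h 0.03 c 559.0 219.3 size 90.5 57.3 yaw 0.3
(219, 200) [0.55806214 0.21844496 0.02702157]
(423, 241) [ 0.44759605 -0.29763056  0.02610438]
(433, 176) [ 0.61498452 -0.33282805  0.02066184]
(118, 203) [0.55052679 0.47224748 0.04665199]
(296, 160) [0.64253184 0.02176287 0.10599085]
(296, 243) [0.44077491 0.02493415 0.11078822]
(358, 172) [ 0.60020973 -0.11942973  0.16007461]
```

```bash
cat >> h.py <<'E'
from scipy.spatial.transform import Rotation as Ro
def down(yaw): # tool y axis heading in world, degrees
    a=np.radians(yaw); y=np.array([np.cos(a),np.sin(a),0]); z=np.array([0,0,-1.]); return np.c_[np.cross(y,z),y,z]
def plan(target,yaw,n,g,R=None,p=None):
    """equal-step rows from the measured pose to the target, in tool axes"""
    o=manip.get_obs(); p=o['ee_pos'] if p is None else np.array(p); R=o['tool_rot'] if R is None else R
    T=down(yaw); w=Ro.from_matrix(T@R.T).as_rotvec()/n; d=(np.array(target)-p)/n
    for i in range(n):
        Ri=Ro.from_rotvec(w*i).as_matrix()@R
        print(list(np.round(Ri.T@d,4))+list(np.round(np.degrees(Ri.T@w),1))+[g])
def st():
    o=manip.get_obs(); np.set_printoptions(precision=4,suppress=True)
    R=o['tool_rot']; print('t',round(o['time'],2),o['ee_pos'],'yaw',round(float(np.degrees(np.arctan2(R[1,1],R[0,1]))),2),'tilt',R[:2,2],'F',o['ft_force'],'g',round(o['grip_width']*95,1),'q',o['qpos'])
E
python3 -c "
from h import *
plan([.64,.22,.25],90,12,1)"
```

```text
[np.float64(-0.0447), np.float64(-0.0177), np.float64(-0.0028), np.float64(-0.0), np.float64(-0.0), np.float64(-1.5), 1]
[np.float64(-0.0442), np.float64(-0.0189), np.float64(-0.0028), np.float64(-0.0), np.float64(-0.0), np.float64(-1.5), 1]
[np.float64(-0.0437), np.float64(-0.0201), np.float64(-0.0028), np.float64(-0.0), np.float64(-0.0), np.float64(-1.5), 1]
[np.float64(-0.0432), np.float64(-0.0213), np.float64(-0.0028), np.float64(-0.0), np.float64(-0.0), np.float64(-1.5), 1]
[np.float64(-0.0426), np.float64(-0.0224), np.float64(-0.0028), np.float64(-0.0), np.float64(-0.0), np.float64(-1.5), 1]
[np.float64(-0.0419), np.float64(-0.0236), np.float64(-0.0028), np.float64(-0.0), np.float64(-0.0), np.float64(-1.5), 1]
[np.float64(-0.0413), np.float64(-0.0247), np.float64(-0.0028), np.float64(-0.0), np.float64(-0.0), np.float64(-1.5), 1]
[np.float64(-0.0406), np.float64(-0.0258), np.float64(-0.0028), np.float64(-0.0), np.float64(-0.0), np.float64(-1.5), 1]
[np.float64(-0.0399), np.float64(-0.0269), np.float64(-0.0028), np.float64(-0.0), np.float64(-0.0), np.float64(-1.5), 1]
[np.float64(-0.0392), np.float64(-0.028), np.float64(-0.0028), np.float64(-0.0), np.float64(-0.0), np.float64(-1.5), 1]
[np.float64(-0.0384), np.float64(-0.029), np.float64(-0.0028), np.float64(-0.0), np.float64(-0.0), np.float64(-1.5), 1]
[np.float64(-0.0376), np.float64(-0.03), np.float64(-0.0028), np.float64(-0.0), np.float64(-0.0), np.float64(-1.5), 1]
```

Call:
jog_arm(
  plan=[
    [[-0.045,-0.018,-0.003,0,0,-1.5,1],[-0.044,-0.019,-0.003,0,0,-1.5,1],[-0.044,-0.02,-0.003,0,0,-1.5,1],[-0.043,-0.021,-0.003,0,0,-1.5,1],[-0.043,-0.022,-0.003,0,0,-1.5,1],[-0.042,-0.024,-0.003,0,0,-1.5,1],[-0.041,-0.025,-0.003,0,0,-1.5,1],[-0.041,-0.026,-0.003,0,0,-1.5,1]],
  ],
)

```text
time: 1.15
ee_pos: [0.4999, 0.3378, 0.2391]
tool_rot: [[-0.995, 0.102, -0.003], [0.102, 0.995, -0.003], [0.002, -0.003, -1.0]]
ft_force: [-0.5, 0.8, 0.3]
grip_width: 1.004
```

```bash
sed -i 's/print(list(np.round(Ri.T@d,4))+list(np.round(np.degrees(Ri.T@w),1))+\[g\])/print([round(float(x),4)+0. for x in Ri.T@d]+[round(float(x),1)+0. for x in np.degrees(Ri.T@w)]+[g])/' h.py; python3 -c "
from h import *
st();plan([.64,.22,.25],90,5,1)"
```

```text
t 1.15 [0.4999 0.3378 0.2391] yaw 84.16 tilt [-0.0025 -0.0028] F [-0.543   0.7923  0.3017] g 95.4 q [ 27.8063  25.2252  90.7362  -0.0818  64.2415 -56.3153]
[-0.0303, -0.0206, -0.0022, 0.0, 0.0, -1.2, 1]
[-0.0298, -0.0212, -0.0022, 0.0, 0.0, -1.2, 1]
[-0.0294, -0.0218, -0.0022, 0.0, 0.0, -1.2, 1]
[-0.0289, -0.0224, -0.0022, 0.0, 0.0, -1.2, 1]
[-0.0285, -0.023, -0.0022, 0.0, 0.0, -1.2, 1]
```

Call:
jog_arm(
  plan=[
    [[-0.04,-0.026,-0.003,0,0,-1.5,1],[-0.039,-0.027,-0.003,0,0,-1.5,1],[-0.038,-0.029,-0.003,0,0,-1.5,1],[-0.025,-0.025,-0.002,0,0,-1.2,1],[0,0,0,0,0,0,1]],
  ],
)

```text
time: 1.78
ee_pos: [0.6408, 0.2145, 0.2487]
tool_rot: [[-1.0, 0.003, -0.005], [0.003, 1.0, -0.003], [0.005, -0.003, -1.0]]
ft_force: [-0.5, -0.2, -1.0]
grip_width: 0.998
```

```bash
python3 -c "
from h import *
st();snap('wrist','w1')"
```

```text
t 1.77 [0.6408 0.2145 0.2487] yaw 89.84 tilt [-0.0047 -0.0034] F [-0.5166 -0.1522 -0.9617] g 94.8 q [ 12.9652  31.0351  78.9617  -0.1398  70.3082 -76.8315]
```

View pics/w1.png

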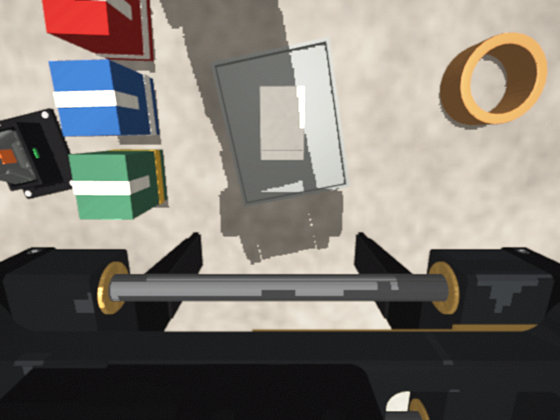

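The base box shows at about (282,122) in the tray, and the arm's shadow covers it except for a lit strip on the right. I'll segment it by depth rather than brightness.

```bash
cat >> h.py <<'E'
def dbox(f,h,roi,lo,hi=None,edge=True):
    z=load(f); P=cloud(z); u0,v0,u1,v1=roi
    m=np.zeros(P.shape[:2],np.uint8); s=(P[...,2]>lo)&(P[...,2]<(hi or lo+.03)); m[v0:v1,u0:u1]=s[v0:v1,u0:u1]*255
    m=cv2.morphologyEx(m,cv2.MORPH_OPEN,np.ones((3,3)))
    c=max(cv2.findContours(m,cv2.RETR_EXTERNAL,cv2.CHAIN_APPROX_NONE)[0],key=cv2.contourArea)
    w=onplane(z,c[:,0,:],h)[:,:2]
    (cx,cy),(s1,s2),an=cv2.minAreaRect((w*1000).astype(np.float32))
    if s1<s2: s1,s2,an=s2,s1,an+90
    print(f,'bbox px',cv2.boundingRect(c),'medz',np.median(P[...,2][m>0]).round(4),'c',round(cx,1),round(cy,1),'size',round(s1,1),round(s2,1),'yaw',round((an+90)%180-90,2))
    return m
E
python3 - <<'E'
from h import *
m=dbox('w1',.030,(200,40,350,200),.023,.06)
z=load('w1')
big=cv2.resize(z['im'][60:190,215:350,::-1],None,fx=5,fy=5,interpolation=cv2.INTER_NEAREST)[:600]
cv2.imwrite('pics/w1b.png',big)
P=cloud(z)
for uv in [(60,70),(100,100),(110,190),(20,160),(280,120),(480,60)]: print(uv,P[uv[1],uv[0]],z['im'][uv[1],uv[0]])
E
```

```text
w1 bbox px (259, 86, 46, 74) medz 0.0297 c 559.0 219.5 size 89.0 55.8 yaw -0.02
(60, 70) [0.51031164 0.00150695 0.10516338] [ 73 138 217]
(100, 100) [0.53825895 0.0371317  0.10610758] [255 255 254]
(110, 190) [0.63006155 0.03331229 0.10509963] [255 255 254]
(20, 160) [ 0.60268923 -0.10776119  0.04764975] [97 98 94]
(280, 120) [0.55463913 0.21773184 0.02954538] [205 199 188]
(480, 60) [ 4.79330669e-01  4.77405557e-01 -6.12901316e-05] [190 181 166]
```

View pics/w1b.png

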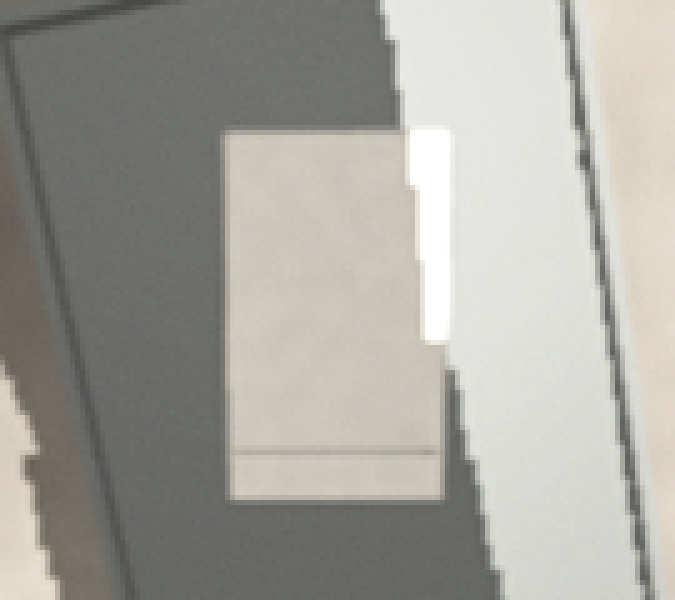

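Run:
```python
from h import *
z=load('w1'); q=[(258.9,85.5),(260.5,159.5),(303.6,159.5),(304.9,85.5)]
w=onplane(z,q,.03)*1000; print(w.round(1)); 
print('c',w.mean(0).round(1))
for a,b in [(0,1),(3,2)]:
  d=w[b]-w[a]; print(np.degrees(np.arctan2(d[1],d[0])).round(2),np.linalg.norm(d).round(1))
st(); plan([.53,-.25,.25],90,9,1)
```

```text
[[513.9 191.8  30. ]
 [604.1 192.2  30. ]
 [604.2 248.6  30. ]
 [514.  248.4  30. ]]
c [559.1 220.2  30. ]
0.29 90.2
0.12 90.2
t 1.82 [0.6399 0.2155 0.2487] yaw 89.88 tilt [-0.0051 -0.0033] F [ 0.9037  0.5355 -0.7294] g 94.9 q [ 13.0584  30.9996  79.0281  -0.1258  70.2991 -76.7828]
[0.0121, -0.0517, 0.0001, 0.0, 0.0, 0.0, 1]
[0.0121, -0.0517, 0.0001, 0.0, 0.0, 0.0, 1]
[0.0121, -0.0517, 0.0, 0.0, 0.0, 0.0, 1]
[0.0121, -0.0517, 0.0, 0.0, 0.0, 0.0, 1]
[0.0122, -0.0517, 0.0, 0.0, 0.0, 0.0, 1]
[0.0122, -0.0517, 0.0, 0.0, 0.0, 0.0, 1]
[0.0122, -0.0517, -0.0001, 0.0, 0.0, 0.0, 1]
[0.0122, -0.0517, -0.0001, 0.0, 0.0, 0.0, 1]
[0.0122, -0.0517, -0.0001, 0.0, 0.0, 0.0, 1]
```

Call:
jog_arm(
  plan=[
    [[0.011,-0.052,0,0,0,0,1],[0.011,-0.052,0,0,0,0,1],[0.011,-0.052,0,0,0,0,1],[0.011,-0.052,0,0,0,0,1],[0.011,-0.052,0,0,0,0,1],[0.011,-0.052,0,0,0,0,1],[0.011,-0.052,0,0,0,0,1],[0.011,-0.052,0,0,0,0,1]],
  ],
)

```text
time: 2.82
ee_pos: [0.5463, -0.1996, 0.2497]
tool_rot: [[-1.0, -0.011, -0.007], [-0.011, 1.0, -0.002], [0.007, -0.002, -1.0]]
ft_force: [1.4, -0.2, -0.1]
grip_width: 1.001
```

Call:
jog_arm(
  plan=[
    [[0.011,-0.052,0,0,0,0,1],[0.011,-0.035,0,0,0,0,1],[0,0,0,0,0,0,1]],
  ],
)

```text
time: 3.2
ee_pos: [0.5236, -0.2886, 0.2499]
tool_rot: [[-1.0, -0.01, -0.007], [-0.01, 1.0, -0.001], [0.007, -0.001, -1.0]]
ft_force: [-0.4, 0.0, 0.1]
grip_width: 0.996
```

```bash
python3 -c "
from h import *
st();snap('wrist','w2')
m=dbox('w2',.026,(0,0,560,240),.019,.035)"
```

```text
t 3.2 [ 0.5236 -0.2886  0.2499] yaw 90.55 tilt [-0.007  -0.0011] F [-0.419   0.0329  0.1377] g 94.7 q [ -35.062    24.2485   90.6378   -0.3079   65.4056 -125.4841]
w2 bbox px (248, 92, 45, 73) medz 0.0258 c 448.3 -299.1 size 89.7 55.8 yaw -0.56
```

View pics/w2.png

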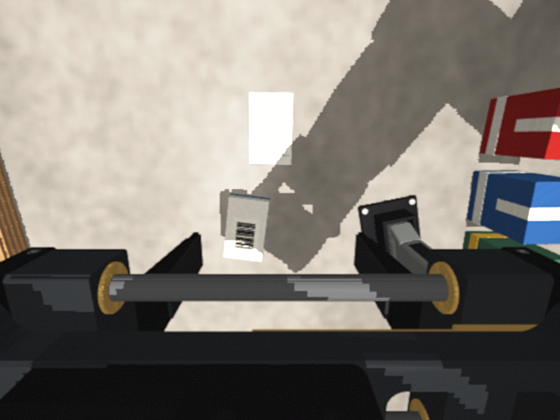

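The plain box is at about (270,128), bright and unobstructed, measured at (448.3,-299.1) with a yaw of -0.56. That agrees with the top view, so I'm going in to grasp it.

```bash
python3 -c "
from h import *
plan([.4483,-.2991,.08],89.5,4,1)"
```

```text
[0.0186, -0.0027, 0.0426, 0.0, -0.1, 0.3, 1]
[0.0187, -0.0028, 0.0426, 0.0, -0.1, 0.3, 1]
[0.0188, -0.0029, 0.0426, 0.0, -0.1, 0.3, 1]
[0.0188, -0.003, 0.0425, 0.0, -0.1, 0.3, 1]
```

Call:
jog_arm(
  plan=[
    [[0.019,-0.003,0.043,0,-0.1,0.3,1],[0.019,-0.003,0.043,0,-0.1,0.3,1],[0.019,-0.003,0.043,0,-0.1,0.3,1],[0.018,-0.003,0.042,0,-0.1,0.3,1],[0,0,0,0,0,0,1]],
  ],
)

```text
time: 3.88
ee_pos: [0.4499, -0.2913, 0.0768]
tool_rot: [[-1.0, 0.003, 0.003], [0.003, 1.0, -0.001], [-0.003, -0.001, -1.0]]
ft_force: [0.7, -0.2, 0.3]
grip_width: 1.001
```

```bash
python3 -c "
from h import *
st();plan([.4483,-.2991,.029],89.5,3,1)"
```

```text
t 3.88 [ 0.4499 -0.2913  0.0768] yaw 89.85 tilt [ 0.0034 -0.0012] F [ 0.7067 -0.2355  0.2669] g 95.1 q [ -40.0217   31.8117  109.766     0.1207   38.2305 -129.9622]
[0.0006, -0.0026, 0.0159, 0.0, 0.1, 0.1, 1]
[0.0006, -0.0026, 0.0159, 0.0, 0.1, 0.1, 1]
[0.0005, -0.0026, 0.0159, 0.0, 0.1, 0.1, 1]
```

Call:
jog_arm(
  plan=[
    [[0.001,-0.004,0.018,0,0.1,0.1,1],[0.001,-0.003,0.018,0,0.1,0.1,1],[0,-0.001,0.011,0,0,0.1,1],[0,0,0,0,0,0,1]],
  ],
)

```text
time: 4.38
ee_pos: [0.4518, -0.2996, 0.0301]
tool_rot: [[-1.0, 0.005, 0.004], [0.005, 1.0, -0.005], [-0.004, -0.005, -1.0]]
ft_force: [-0.9, -0.4, -0.5]
grip_width: 1.001
```

```bash
python3 -c "
from h import *
st();plan([.4483,-.2991,.029],89.5,1,1)"
```

```text
t 4.38 [ 0.4518 -0.2996  0.0301] yaw 89.69 tilt [ 0.0042 -0.0048] F [-0.8991 -0.433  -0.4649] g 95.1 q [ -40.506    36.5262  110.554    -0.0926   32.5586 -130.1145]
[0.0035, 0.0005, 0.001, -0.3, 0.2, 0.2, 1]
```

Call:
jog_arm(
  plan=[
    [[0.003,0,0.001,-0.2,0.2,0.2,1]],
  ],
)

```text
time: 4.5
ee_pos: [0.449, -0.2997, 0.0292]
tool_rot: [[-1.0, 0.009, 0.001], [0.009, 1.0, -0.001], [-0.001, -0.001, -1.0]]
ft_force: [1.0, 0.1, -0.7]
grip_width: 1.0
```

Call:
jog_arm(
  plan=[
    [[0,0,0,0,0,0,1]],
  ],
)

```text
time: 4.62
ee_pos: [0.4489, -0.2998, 0.0295]
tool_rot: [[-1.0, 0.009, 0.001], [0.009, 1.0, -0.002], [-0.001, -0.002, -1.0]]
ft_force: [0.4, 0.7, -0.1]
grip_width: 0.999
```

Call:
jog_arm(
  plan=[
    [[0,0,0,0,0,0,1]],
  ],
)

```text
time: 4.75
ee_pos: [0.449, -0.2999, 0.0299]
tool_rot: [[-1.0, 0.009, 0.002], [0.009, 1.0, -0.002], [-0.002, -0.002, -1.0]]
ft_force: [0.0, -0.1, -0.1]
grip_width: 0.998
```

Call:
jog_arm(
  plan=[
    [[0.0005,0.0005,0.0005,0,0,0,-1],[0,0,0,0,0,0,-1],[0,0,0,0,0,0,-1],[0,0,0,0,0,0,-1],[0,0,0,0,0,0,-1]],
  ],
)

```text
time: 5.38
ee_pos: [0.4487, -0.2995, 0.0298]
tool_rot: [[-1.0, 0.009, 0.002], [0.009, 1.0, -0.002], [-0.002, -0.002, -1.0]]
ft_force: [0.0, 0.2, 0.8]
grip_width: 0.535
```

```bash
python3 -c "
from h import *
st();plan([.53,-.299,.18],89.5,4,-1)"
```

```text
t 5.38 [ 0.4487 -0.2995  0.0298] yaw 89.46 tilt [ 0.0022 -0.0024] F [0.0473 0.2248 0.8493] g 50.8 q [ -40.7318   36.4554  110.8312   -0.0412   32.5248 -130.1621]
[-0.0204, 0.0002, -0.0375, 0.0, 0.0, 0.0, -1]
[-0.0204, 0.0002, -0.0375, 0.0, 0.0, 0.0, -1]
[-0.0204, 0.0003, -0.0375, 0.0, 0.0, 0.0, -1]
[-0.0204, 0.0003, -0.0375, 0.0, 0.0, 0.0, -1]
```

Call:
jog_arm(
  plan=[
    [[0,0,0,0,0,0,-1]],
  ],
)

```text
time: 5.5
ee_pos: [0.4487, -0.2995, 0.0298]
tool_rot: [[-1.0, 0.009, 0.002], [0.009, 1.0, -0.002], [-0.002, -0.002, -1.0]]
ft_force: [-0.5, -0.6, -0.0]
grip_width: 0.426
```

Call:
jog_arm(
  plan=[
    [[0,0,-0.01,0,0,0,-1],[0,0,-0.03,0,0,0,-1],[0,0,-0.03,0,0,0,-1],[0,0,-0.04,0,0,0,-1],[0,0,-0.03,0,0,0,-1],[0,0,0,0,0,0,-1]],
  ],
)

```text
time: 6.25
ee_pos: [0.4482, -0.299, 0.177]
tool_rot: [[-1.0, 0.009, 0.003], [0.009, 1.0, -0.003], [-0.003, -0.003, -1.0]]
ft_force: [0.5, -0.1, -0.3]
grip_width: 0.004
```

```bash
python3 -c "
from h import *
st();snap('wrist','w3');snap('scene','s3')"
```

```text
t 6.25 [ 0.4482 -0.299   0.177 ] yaw 89.47 tilt [ 0.003  -0.0031] F [ 0.5266 -0.1398 -0.2679] g 0.4 q [ -40.7242   23.7431  104.2611   -0.0278   51.7528 -130.1741]
```

View pics/w3.png

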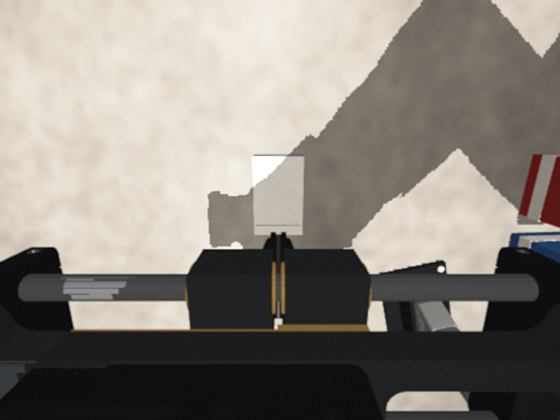

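View pics/s3.png

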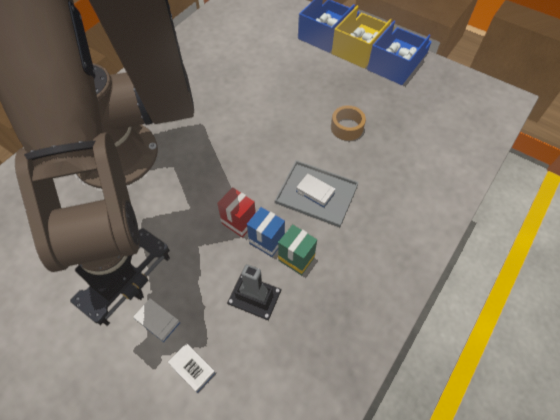

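The fingers shut on nothing: in the wrist view the box, at about (278,195), lies towards tool +x of the closed fingers.

```bash
python3 - <<'E'
from h import *
dbox('w3',.026,(200,130,350,236),.019,.035)
z=load('w3'); P=cloud(z)
print(z['p'],manip.get_obs()['ee_pos'])
for uv in [(278,195),(278,238),(272,245),(284,245),(270,150),(278,265)]: print(uv,P[uv[1],uv[0]])
np.set_printoptions(precision=4,suppress=True)
# where TCP/tips project in wrist and scene
o=manip.get_obs()
for f in ['w3','s3']:
  z=load(f)
  for k in [0,.006,.025]:
    X=o['ee_pos']+o['tool_rot'][:,2]*k; c=z['R'].T@(X-z['p']); q=z['K']@c; print(f,k,q[:2]/q[2])
z=load('s3');P=cloud(z)
for uv in [(157,320),(190,368),(110,285),(130,290),(120,270)]: print(uv,P[uv[1],uv[0]])
E
python3 -c "
import cv2;im=cv2.imread('pics/s3.png')[200:400,50:250];cv2.imwrite('pics/s3b.png',cv2.resize(im,None,fx=3,fy=3))"
```

```text
w3 bbox px (252, 156, 52, 79) medz 0.0257 c 447.4 -298.9 size 88.9 55.7 yaw -0.63
[ 0.37690039 -0.29680593  0.34445366] [ 0.4474251  -0.29843753  0.17466307]
(278, 195) [ 0.44582033 -0.29821118  0.02631711]
(278, 238) [ 0.4383338  -0.29774972  0.1811518 ]
(272, 245) [ 0.43647046 -0.30093327  0.19671793]
(284, 245) [ 0.43698211 -0.29443696  0.19557016]
(270, 150) [ 0.39833471 -0.30715159 -0.00099122]
(278, 265) [ 0.43822325 -0.29765543  0.21750856]
w3 0 [277.0462 248.0617]
w3 0.006 [277.0946 244.4437]
w3 0.025 [277.2301 234.3284]
s3 0 [137.6473 294.9968]
s3 0.006 [138.4476 296.0258]
s3 0.025 [140.9226 299.2082]
(157, 320) [ 0.4557 -0.3006  0.0273]
(190, 368) [ 0.5876 -0.3379  0.0251]
(110, 285) [ 0.4815 -0.3309  0.3474]
(130, 290) [ 0.4793 -0.3108  0.2778]
(120, 270) [ 0.4829 -0.3042  0.3601]
```

View pics/s3b.png

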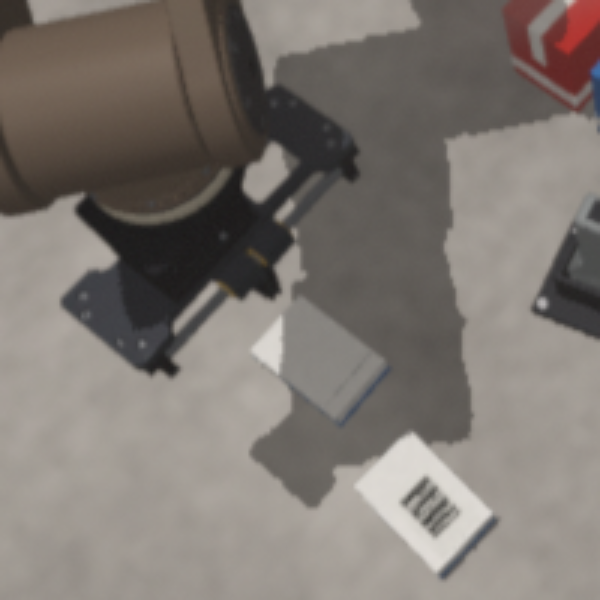

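Run:
```python
from h import *
np.set_printoptions(precision=3,suppress=True)
z=load('w3');P=cloud(z)
for v in range(228,262,2): print(v,P[v,278],z['im'][v,278])
z=load('s3');P=cloud(z)
for v in range(284,302,2):
  print(v,[tuple(P[v,u].round(3)) for u in (134,137,140,143)])
```

```text
228 [ 0.484 -0.299  0.026] [196 190 179]
230 [ 0.487 -0.299  0.026] [196 189 178]
232 [ 0.489 -0.299  0.026] [200 194 183]
234 [ 0.492 -0.299  0.025] [132 126 119]
236 [ 0.438 -0.298  0.179] [46 43 42]
238 [ 0.438 -0.298  0.181] [47 46 45]
240 [ 0.438 -0.298  0.185] [46 44 43]
242 [ 0.438 -0.298  0.188] [47 44 42]
244 [ 0.438 -0.298  0.191] [48 46 44]
246 [ 0.439 -0.298  0.193] [48 46 43]
248 [ 0.439 -0.298  0.196] [45 44 43]
250 [ 0.438 -0.298  0.2  ] [47 45 43]
252 [ 0.439 -0.298  0.201] [48 46 43]
254 [ 0.438 -0.298  0.205] [48 46 43]
256 [ 0.439 -0.298  0.206] [46 45 43]
258 [ 0.438 -0.298  0.209] [45 44 43]
260 [ 0.438 -0.298  0.213] [47 45 44]
284 [(np.float64(0.472), np.float64(-0.297), np.float64(0.269)), (np.float64(0.481), np.float64(-0.295), np.float64(0.277)), (np.float64(0.483), np.float64(-0.291), np.float64(0.271)), (np.float64(0.483), np.float64(-0.287), np.float64(0.263))]
286 [(np.float64(0.48), np.float64(-0.301), np.float64(0.278)), (np.float64(0.48), np.float64(-0.297), np.float64(0.269)), (np.float64(0.483), np.float64(-0.293), np.float64(0.266)), (np.float64(0.
[... 1053 characters left out ...]
loat64(-0.286), np.float64(0.002)), (np.float64(0.459), np.float64(-0.303), np.float64(0.197)), (np.float64(0.457), np.float64(-0.298), np.float64(0.183)), (np.float64(0.458), np.float64(-0.294), np.float64(0.174))]
298 [(np.float64(0.361), np.float64(-0.29), np.float64(-0.001)), (np.float64(0.459), np.float64(-0.305), np.float64(0.191)), (np.float64(0.458), np.float64(-0.301), np.float64(0.18)), (np.float64(0.379), np.float64(-0.277), np.float64(0.0))]
300 [(np.float64(0.366), np.float64(-0.294), np.float64(0.002)), (np.float64(0.37), np.float64(-0.289), np.float64(-0.001)), (np.float64(0.377), np.float64(-0.285), np.float64(-0.0)), (np.float64(0.383), np.float64(-0.281), np.float64(-0.0))]
```

The cloud puts the fingertips at z≈0.176 while the TCP reads 0.176. So the tips sit level with the reported TCP, not 25 mm ahead of it, and the fingers closed just above the 26 mm box. The box hasn't moved. I'll retry about 25 mm lower, stepping down with the force watched.

Call:
jog_arm(
  plan=[
    [[0,0,0,0,0,0,1],[0,0,0,0,0,0,1],[0,0,0.01,0,0,0,1],[0,0,0.02,0,0,0,1],[0,0,0.02,0,0,0,1],[0,0,0.03,0,0,0,1],[0,0,0.03,0,0,0,1],[0,0,0.02,0,0,0,1]],
  ],
)

```text
time: 7.35
ee_pos: [0.4454, -0.2969, 0.0347]
tool_rot: [[-1.0, 0.01, -0.005], [0.01, 1.0, 0.004], [0.005, 0.003, -1.0]]
ft_force: [0.0, -0.2, -0.3]
grip_width: 0.791
```

```bash
python3 -c "
from h import *
st();plan([.4482,-.2990,.025],89.4,2,1)"
```

```text
t 7.35 [ 0.4454 -0.2969  0.0347] yaw 89.45 tilt [-0.0047  0.0035] F [ 0.0247 -0.1662 -0.3087] g 75.1 q [ -40.7448   35.8907  110.9326   -0.0396   33.5102 -130.1655]
[-0.0014, -0.0011, 0.0049, 0.1, -0.1, 0.0, 1]
[-0.0014, -0.001, 0.0049, 0.1, -0.1, 0.0, 1]
```

Call:
jog_arm(
  plan=[
    [[-0.002,-0.001,0.005,0.2,-0.2,0,1],[-0.001,-0.001,0.005,0,-0.1,0,1],[0,0,0.005,0,0,0,1],[0,0,0.005,0,0,0,1]],
  ],
)

```text
time: 7.85
ee_pos: [0.4483, -0.2988, 0.0127]
tool_rot: [[-1.0, 0.01, -0.0], [0.01, 1.0, 0.001], [0.0, 0.001, -1.0]]
ft_force: [0.4, 0.0, -0.7]
grip_width: 0.999
```

```bash
python3 -c "
from h import *
st();plan([.4482,-.2990,.007],89.4,2,1)"
```

```text
t 7.85 [ 0.4483 -0.2988  0.0127] yaw 89.45 tilt [-0.0004  0.0008] F [ 0.3978  0.0219 -0.7137] g 94.9 q [ -40.7217   38.1577  111.2074    0.044    30.683  -130.2091]
[0.0, -0.0001, 0.0029, 0.0, 0.0, 0.0, 1]
[0.0, -0.0001, 0.0029, 0.0, 0.0, 0.0, 1]
```

Call:
jog_arm(
  plan=[
    [[0,0,0.004,0,0,0,1],[0,0,0.003,0,0,0,-1],[0,0,0.001,0,0,0,-1],[0,0,0,0,0,0,-1],[0,0,0,0,0,0,-1],[0,0,0,0,0,0,-1],[0,0,0,0,0,0,-1],[0,0,0,0,0,0,-1]],
  ],
)

```text
time: 8.85
ee_pos: [0.4485, -0.2989, 0.0047]
tool_rot: [[-1.0, 0.01, 0.0], [0.01, 1.0, 0.0], [-0.0, 0.0, -1.0]]
ft_force: [0.0, 0.0, -0.5]
grip_width: 0.588
```

Call:
jog_arm(
  plan=[
    [[0,0,0,0,0,0,-1]],
  ],
)

```text
time: 8.98
ee_pos: [0.4485, -0.299, 0.0047]
tool_rot: [[-1.0, 0.01, 0.0], [0.01, 1.0, 0.0], [-0.0, 0.0, -1.0]]
ft_force: [-0.3, -0.3, -0.3]
grip_width: 0.586
```

Call:
jog_arm(
  plan=[
    [[0,0,-0.015,0,0,0,-1],[0,0,-0.035,0,0,0,-1],[0,0,-0.05,0,0,0,-1],[0,0,-0.05,0,0,0,-1],[0,0,-0.04,0,0,0,-1],[-0.01,0.03,0,0,0,0,-1]],
  ],
)

```text
time: 9.72
ee_pos: [0.4578, -0.2692, 0.2054]
tool_rot: [[-1.0, 0.012, 0.001], [0.012, 1.0, -0.0], [-0.001, -0.0, -1.0]]
ft_force: [0.8, 0.1, -3.2]
grip_width: 0.591
```

```bash
python3 -c "
from h import *
st();snap('wrist','w4');plan([.5592,.22,.19],90.2,10,-1)"
```

```text
t 9.72 [ 0.4578 -0.2692  0.2054] yaw 89.33 tilt [ 0.0012 -0.0003] F [ 0.7706  0.0628 -3.2322] g 56.2 q [ -37.5927   21.2349  103.3017    0.0338   55.3967 -126.9437]
[-0.0096, 0.0486, 0.0015, 0.0, 0.0, -0.1, -1]
[-0.0097, 0.0486, 0.0015, 0.0, 0.0, -0.1, -1]
[-0.0098, 0.0486, 0.0015, 0.0, 0.0, -0.1, -1]
[-0.0098, 0.0486, 0.0015, 0.0, 0.0, -0.1, -1]
[-0.0099, 0.0486, 0.0015, 0.0, 0.0, -0.1, -1]
[-0.01, 0.0485, 0.0015, 0.0, 0.0, -0.1, -1]
[-0.01, 0.0485, 0.0015, 0.0, 0.0, -0.1, -1]
[-0.0101, 0.0485, 0.0015, 0.0, 0.0, -0.1, -1]
[-0.0102, 0.0485, 0.0014, 0.0, 0.0, -0.1, -1]
[-0.0102, 0.0485, 0.0014, 0.0, 0.0, -0.1, -1]
```

View pics/w4.png

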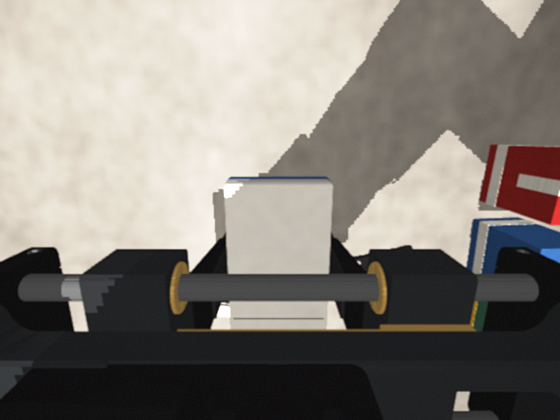

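The box is in hand. Its near edge is at row ~183, columns 227–331, and there's a wrist load of -3.2 N, part of it the box. I'm carrying it over.

Run:
```python
from h import *
np.set_printoptions(precision=4,suppress=True)
z=load('w4'); im=z['im']; P=cloud(z)
print(P[230,280],P[190,280])
print([tuple(im[v,280]) for v in range(174,192)])
print([tuple(im[200,u]) for u in range(220,232)]); print([tuple(im[200,u]) for u in range(324,338)])
print(onplane(z,[(280,184),(226.5,200),(331,200)],.2267))
```

```text
[ 0.4371 -0.2667  0.2269] [ 0.416  -0.2665  0.2251]
[(np.uint8(127), np.uint8(119), np.uint8(109)), (np.uint8(118), np.uint8(113), np.uint8(106)), (np.uint8(88), np.uint8(92), np.uint8(98)), (np.uint8(43), np.uint8(62), np.uint8(91)), (np.uint8(54), np.uint8(74), np.uint8(102)), (np.uint8(104), np.uint8(112), np.uint8(123)), (np.uint8(133), np.uint8(130), np.uint8(125)), (np.uint8(143), np.uint8(139), np.uint8(129)), (np.uint8(155), np.uint8(152), np.uint8(142)), (np.uint8(167), np.uint8(161), np.uint8(151)), (np.uint8(183), np.uint8(177), np.uint8(165)), (np.uint8(196), np.uint8(189), np.uint8(178)), (np.uint8(198), np.uint8(192), np.uint8(181)), (np.uint8(197), np.uint8(192), np.uint8(181)), (np.uint8(197), np.uint8(191), np.uint8(181)), (np.uint8(197), np.uint8(192), np.uint8(181)), (np.uint8(197), np.uint8(191), np.uint8(181)), (np.uint8(197), np.uint8(191), np.uint8(181))]
[(np.uint8(143), np.uint8(134), np.uint8(125)), (np.uint8(143), np.uint8(136), np.uint8(125)), (np.uint8(145), np.uint8(137), np.uint8(125)), (np.uint8(148), np.uint8(143), np.uint8(132)), (np.uint8(174), np.u
[... 396 characters left out ...]
(177)), (np.uint8(197), np.uint8(190), np.uint8(179)), (np.uint8(197), np.uint8(192), np.uint8(181)), (np.uint8(197), np.uint8(191), np.uint8(180)), (np.uint8(198), np.uint8(192), np.uint8(181)), (np.uint8(199), np.uint8(194), np.uint8(183)), (np.uint8(199), np.uint8(194), np.uint8(183)), (np.uint8(193), np.uint8(187), np.uint8(177)), (np.uint8(163), np.uint8(157), np.uint8(147)), (np.uint8(130), np.uint8(124), np.uint8(114)), (np.uint8(124), np.uint8(117), np.uint8(108)), (np.uint8(127), np.uint8(119), np.uint8(110)), (np.uint8(128), np.uint8(121), np.uint8(112)), (np.uint8(127), np.uint8(119), np.uint8(111))]
[[ 0.4126 -0.2665  0.2267]
 [ 0.4206 -0.294   0.2267]
 [ 0.4212 -0.2404  0.2267]]
```

Call:
jog_arm(
  plan=[
    [[-0.01,0.049,0.001,0,0,-0.1,-1],[-0.01,0.049,0.001,0,0,-0.1,-1],[-0.01,0.049,0.001,0,0,-0.1,-1],[-0.01,0.049,0.001,0,0,-0.1,-1],[-0.01,0.049,0.001,0,0,-0.1,-1],[-0.01,0.049,0.001,0,0,-0.1,-1],[-0.01,0.049,0.001,0,0,-0.1,-1],[-0.01,0.049,0.001,0,0,-0.1,-1]],
  ],
)

```text
time: 10.78
ee_pos: [0.5391, 0.1371, 0.2033]
tool_rot: [[-1.0, -0.001, 0.003], [-0.001, 1.0, 0.001], [-0.003, 0.001, -1.0]]
ft_force: [0.4, 0.5, -1.5]
grip_width: 0.588
```

```bash
python3 -c "
from h import *
st();plan([.5592,.22,.15],90.2,4,-1)"
```

```text
t 10.78 [0.5391 0.1371 0.2033] yaw 90.05 tilt [0.003 0.001] F [ 0.4486  0.5365 -1.5138] g 55.9 q [  7.4485  23.3177 100.1275   0.041   56.3761 -82.6272]
[-0.005, 0.0207, 0.0134, 0.0, 0.0, 0.0, -1]
[-0.005, 0.0207, 0.0134, 0.0, 0.0, 0.0, -1]
[-0.0051, 0.0207, 0.0133, 0.0, 0.0, 0.0, -1]
[-0.0051, 0.0207, 0.0133, 0.0, 0.0, 0.0, -1]
```

Call:
jog_arm(
  plan=[
    [[-0.006,0.026,0.015,0,0.1,-0.1,-1],[-0.006,0.026,0.015,0,0.1,-0.1,-1],[-0.006,0.022,0.02,0,0,0,-1],[-0.003,0.007,0.03,0,0,0,-1],[0,0,0.02,0,0,0,-1],[0,0,0,0,0,0,-1]],
  ],
)

```text
time: 11.52
ee_pos: [0.5586, 0.225, 0.1049]
tool_rot: [[-1.0, -0.011, 0.001], [-0.011, 1.0, 0.001], [-0.001, 0.001, -1.0]]
ft_force: [-0.4, 0.8, -1.0]
grip_width: 0.584
```

```bash
python3 -c "
from h import *
st();plan([.560,.219,.06],90.2,3,-1);snap('wrist','w5');snap('scene','s5')"
```

```text
t 11.53 [0.5586 0.225  0.1049] yaw 90.64 tilt [0.0005 0.0013] F [-0.3791  0.8222 -0.9907] g 55.5 q [ 15.6307  33.6814  99.0105   0.0901  47.258  -75.0663]
[-0.0005, -0.002, 0.015, 0.0, 0.0, 0.1, -1]
[-0.0005, -0.002, 0.015, 0.0, 0.0, 0.1, -1]
[-0.0005, -0.002, 0.015, 0.0, 0.0, 0.1, -1]
```

View pics/w5.png

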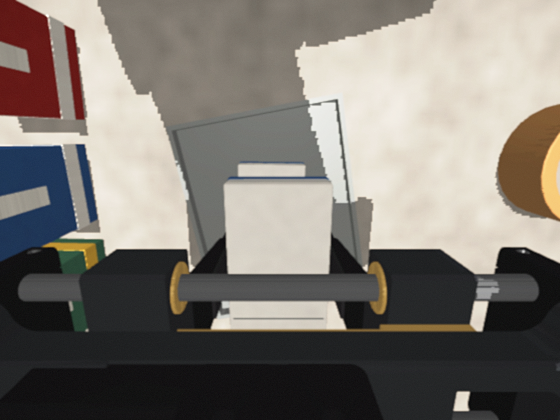

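Both boxes show here: the held box's near edge at row ~183, and the base's far below at row ~164, columns 238–305. I can compare them in this one view.

Run:
```python
from h import *
np.set_printoptions(precision=1,suppress=True)
z=load('w5'); im=z['im'].astype(int); g=im.sum(2)/3
print('base row170', g[170,232:244], g[170,298:312])
print('box row200', g[200,220:230], g[200,326:336])
print('box row 215', g[215,220:230], g[215,326:336])
print('cols at 270', g[158:190,270])
print(cv2.imwrite('pics/w5b.png',cv2.resize(z['im'][155:215,215:345,::-1],None,fx=6,fy=6,interpolation=cv2.INTER_NEAREST)))
```

```text
base row170 [113.  114.  113.7 109.7 114.3 136.  183.3 206.7 209.7 207.7 208.3 206.3] [209.3 210.7 208.7 206.7 209.7 210.  191.7 149.  117.  112.  113.3 115.
 113.  113.3]
box row200 [111.  112.  106.7 121.7 171.  206.  211.7 209.3 208.3 209. ] [205.  206.  205.7 205.3 210.3 203.3 164.3 115.  102.  123. ]
box row 215 [110.7 110.7 109.  110.  127.3 172.7 203.3 208.3 206.7 206.3] [207.7 204.7 206.3 207.  196.  162.7 118.  107.3 109.3 110.3]
cols at 270 [115.  116.7 115.  103.7  96.7 138.3 178.3 202.3 210.  208.3 208.7 207.3
 206.7 206.7 208.7 207.3 208.7 200.3 158.7  87.3  94.3 138.  146.  150.7
 166.  176.3 195.3 206.  208.3 208.  207.7 207. ]
True
```

View pics/w5b.png

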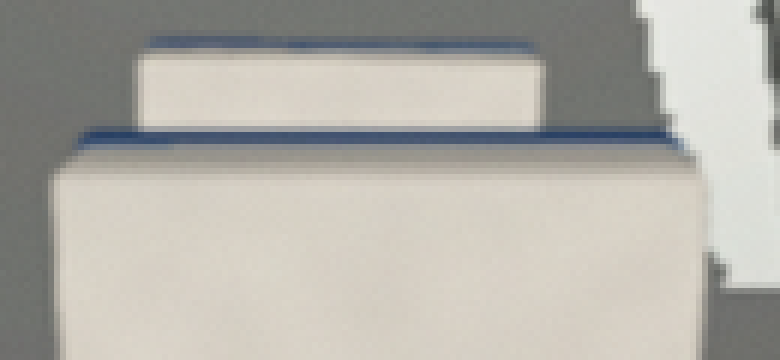

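Run:
```python
from h import *
np.set_printoptions(precision=2,suppress=True)
z=load('w5')
b=onplane(z,[(237.5,170),(304.75,170),(271,163.7)],.030)*1000
u=onplane(z,[(223.8,200),(332.1,200),(224.8,215),(331.0,215),(278,183.2)],.1049+.0213)*1000
print(b);print(u)
print('base y',b[:2,1].mean(),'near x',b[2,0],'box y',u[:2,1].mean(),u[2:4,1].mean(),'near x',u[4,0])
for dz in(-.003,.003):
  print(onplane(z,[(278,183.2)],.1262+dz)*1000)
```

```text
[[518.85 192.33  30.  ]
 [518.2  247.98  30.  ]
 [513.34 220.01  30.  ]]
[[521.94 197.93 126.2 ]
 [521.3  253.43 126.2 ]
 [529.93 198.17 126.2 ]
 [529.3  253.33 126.2 ]
 [512.92 225.6  126.2 ]]
base y 220.15132051388886 near x 513.343906578198 box y 225.6829767621793 225.75150672640171 near x 512.9167342486004
[[513.43 225.61 123.2 ]]
[[512.4  225.58 129.2 ]]
```

Call:
jog_arm(
  plan=[
    [[-0.0005,-0.002,0.015,0,0,0.2,-1],[0,-0.002,0.015,0,0,0.2,-1],[0,-0.002,0.012,0,0,0.1,-1],[0,0,0,0,0,0,-1]],
  ],
)

```text
time: 12.12
ee_pos: [0.5607, 0.2183, 0.0632]
tool_rot: [[-1.0, -0.001, 0.005], [-0.001, 1.0, 0.003], [-0.005, 0.003, -1.0]]
ft_force: [-0.0, -0.4, -1.9]
grip_width: 0.589
```

```bash
python3 -c "
from h import *
st();plan([.559,.2195,.04],90.2,3,-1)"
```

```text
t 12.12 [0.5607 0.2183 0.0632] yaw 90.04 tilt [0.0053 0.0026] F [-0.0173 -0.4307 -1.9103] g 56.0 q [ 14.9568  36.8626 100.8814   0.0994  41.9216 -75.157 ]
[0.0006, 0.0004, 0.0077, 0.0, 0.1, -0.1, -1]
[0.0006, 0.0004, 0.0077, 0.0, 0.1, -0.1, -1]
[0.0006, 0.0004, 0.0077, 0.0, 0.1, -0.1, -1]
```

Call:
jog_arm(
  plan=[
    [[0.001,0.001,0.008,0.1,0.2,-0.1,-1],[0.0005,0,0.008,0,0.1,-0.1,-1],[0,0,0.004,0,0,0,-1],[0,0,0,0,0,0,-1]],
  ],
)

```text
time: 12.62
ee_pos: [0.5594, 0.2196, 0.042]
tool_rot: [[-1.0, -0.005, 0.0], [-0.005, 1.0, 0.001], [-0.0, 0.001, -1.0]]
ft_force: [0.9, -0.9, -2.3]
grip_width: 0.589
```

```bash
python3 -c "
from h import *
st();plan([.559,.2195,.0347],90.2,1,-1)"
```

```text
t 12.62 [0.5594 0.2196 0.042 ] yaw 90.26 tilt [0.0002 0.0009] F [ 0.9208 -0.869  -2.3029] g 56.0 q [ 15.1152  38.6788 101.4317   0.0716  39.8662 -75.1988]
[0.0004, -0.0001, 0.0073, 0.1, 0.0, 0.1, -1]
```

Call:
jog_arm(
  plan=[
    [[0.0004,0,0.004,0,0,0,-1],[0,0,0.002,0,0,0,-1]],
  ],
)

```text
time: 12.88
ee_pos: [0.5592, 0.2197, 0.0361]
tool_rot: [[-1.0, -0.005, 0.001], [-0.005, 1.0, 0.001], [-0.001, 0.001, -1.0]]
ft_force: [-0.1, -0.5, -1.4]
grip_width: 0.585
```

Call:
jog_arm(
  plan=[
    [[0,0,0.001,0,0,0,-1]],
  ],
)

```text
time: 13.0
ee_pos: [0.5593, 0.2197, 0.0351]
tool_rot: [[-1.0, -0.005, 0.001], [-0.005, 1.0, 0.001], [-0.001, 0.001, -1.0]]
ft_force: [-0.1, -0.0, -1.7]
grip_width: 0.588
```

Call:
jog_arm(
  plan=[
    [[0,0,0.0007,0,0,0,-1]],
  ],
)

```text
time: 13.12
ee_pos: [0.5593, 0.2197, 0.0347]
tool_rot: [[-1.0, -0.005, 0.001], [-0.005, 1.0, 0.001], [-0.001, 0.001, -1.0]]
ft_force: [-2.2, -1.0, 8.8]
grip_width: 0.588
```

Call:
jog_arm(
  plan=[
    [[0,0,0.0005,0,0,0,-1]],
  ],
)

```text
time: 13.25
ee_pos: [0.5593, 0.2197, 0.0347]
tool_rot: [[-1.0, -0.005, 0.001], [-0.005, 1.0, 0.001], [-0.001, 0.001, -1.0]]
ft_force: [-2.2, -2.0, 6.9]
grip_width: 0.586
```

Call:
jog_arm(
  plan=[
    [[0,0,0,0,0,0,0.6],[0,0,0,0,0,0,0.8],[0,0,0,0,0,0,1],[0,0,-0.02,0,0,0,1],[0,0,-0.05,0,0,0,1],[-0.02,0,-0.06,0,0,0,1],[-0.05,0,-0.06,0,0,0,1],[0,0,0,0,0,0,1]],
  ],
)

```text
time: 14.25
ee_pos: [0.6208, 0.2199, 0.2178]
tool_rot: [[-1.0, -0.005, 0.001], [-0.005, 1.0, 0.001], [-0.001, 0.001, -1.0]]
ft_force: [-0.6, 0.2, -0.4]
grip_width: 1.004
```

Run:
```python
from h import *
st();snap('wrist','w6')
z=load('w6');im=z['im']
dbox('w6',.056,(200,30,350,240),.045,.07)
z=load('w6')
```

```text
t 14.25 [0.6208 0.2199 0.2178] yaw 90.28 tilt [0.0012 0.001 ] F [-0.6459  0.2147 -0.3751] g 95.4 q [ 13.7417  30.8313  84.2067   0.0451  64.8834 -76.557 ]
w6 bbox px (252, 97, 52, 84) medz 0.0557 c 558.9 220.3 size 88.5 55.7 yaw 0.31
```

View pics/w6.png

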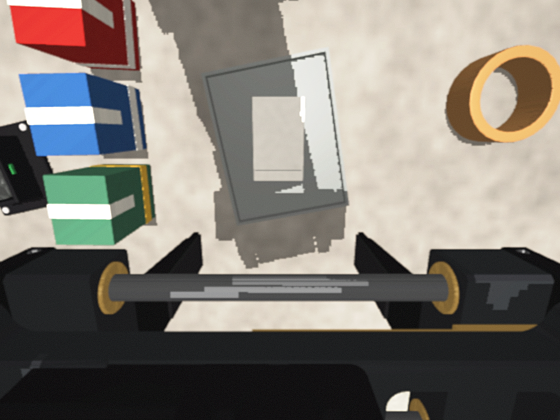

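The plain box sits at (558.9,220.3) with a yaw of 0.3, and the base was at (559.1,220.1) with a yaw of 0.2, so they're flush. Next is the barcoded box.

Call:
jog_arm(
  plan=[
    [[-0.006,-0.051,-0.004,0,0,0.6,1],[-0.006,-0.051,-0.004,0,0,0.6,1],[-0.006,-0.051,-0.004,0,0,0.6,1],[-0.006,-0.051,-0.004,0,0,0.6,1],[-0.006,-0.051,-0.004,0,0,0.6,1],[-0.006,-0.051,-0.004,0,0,0.6,1],[-0.006,-0.051,-0.004,0,0,0.6,1],[-0.006,-0.051,-0.002,0,0,0.6,1]],
  ],
)

```text
time: 15.3
ee_pos: [0.6454, -0.195, 0.2302]
tool_rot: [[-0.997, 0.073, -0.028], [0.073, 0.997, 0.004], [0.028, 0.002, -1.0]]
ft_force: [1.0, -0.2, 0.4]
grip_width: 1.0
```

```bash
python3 -c "
from h import *
st();plan([.66,-.32,.25],83.2,4,1)"
```

```text
t 15.3 [ 0.6454 -0.195   0.2302] yaw 85.79 tilt [-0.0277  0.0039] F [ 0.9596 -0.2458  0.4375] g 95.0 q [ -22.2643   32.2553   79.6203   -0.4184   69.6785 -107.9037]
[-0.0058, -0.0309, -0.0052, 0.0, -0.4, 0.6, 1]
[-0.0062, -0.0308, -0.0051, 0.0, -0.4, 0.6, 1]
[-0.0066, -0.0307, -0.0051, 0.0, -0.4, 0.6, 1]
[-0.0069, -0.0307, -0.005, 0.0, -0.4, 0.6, 1]
```

Call:
jog_arm(
  plan=[
    [[-0.005,-0.035,-0.005,0,-0.5,0.6,1],[-0.005,-0.035,-0.005,0,-0.5,0.6,1],[-0.005,-0.032,-0.005,0,-0.4,0.6,1],[-0.005,-0.025,-0.004,0,-0.3,0.6,1],[0,0,0,0,0,0,1]],
  ],
)

```text
time: 15.92
ee_pos: [0.649, -0.3276, 0.2371]
tool_rot: [[-0.993, 0.12, -0.012], [0.12, 0.993, 0.01], [0.014, 0.008, -1.0]]
ft_force: [-1.0, 0.4, 0.6]
grip_width: 1.0
```

Run:
```python
from h import *
st();snap('wrist','w7')
dbox('w7',.026,(120,20,350,240),.018,.035)
```

```text
t 15.93 [ 0.649  -0.3276  0.2371] yaw 83.1 tilt [-0.0125  0.0097] F [-0.9951  0.4267  0.5839] g 95.0 q [ -32.0224   36.3884   70.745     0.0944   73.7675 -115.1497]
w7 bbox px (242, 104, 46, 73) medz 0.0258 c 585.4 -333.8 size 88.7 55.8 yaw -6.81
```

View pics/w7.png

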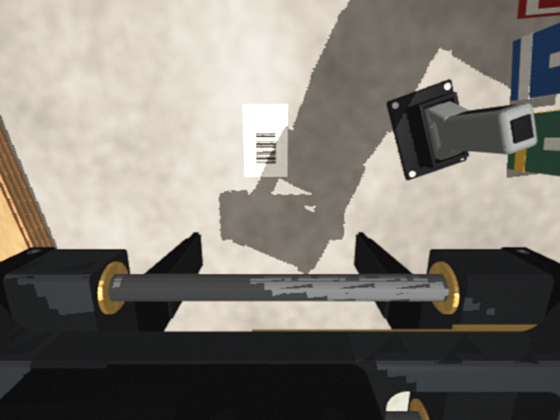

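The barcoded box is at about (265,140), with its barcode at (266,147) towards world +x. It measures (585.4,-333.8) with a yaw of -6.8. The scanner and holster are at about (440,130). I'm descending.

Run:
```python
from h import *
np.set_printoptions(precision=4,suppress=True)
plan([.5853,-.3343,.06],83.2,6,1)
z=load('w7');P=cloud(z)
s=onplane(z,[(394.5,105),(447,87),(465,157),(412,174)],.008);print(s,s.mean(0))
m=(P[...,2]>.148)&(P[...,2]<.165)&(np.abs(P[...,0]-.6)<.1)&(np.abs(P[...,1]+.12)<.1)
q=P[m];print(len(q),np.median(q[:,2]),cv2.minAreaRect((q[:,:2]*1000).astype(np.float32)))
for f in ['top0','w1']:
  z=load(f);P=cloud(z);m=(P[...,2]>.15)&(P[...,2]<.17)&(np.abs(P[...,0]-.6)<.1)&(np.abs(P[...,1]+.12)<.1);q=P[m];print(f,len(q),len(q) and (np.median(q[:,2]),cv2.minAreaRect((q[:,:2]*1000).astype(np.float32))))
cv2.imwrite('pics/w7b.png',cv2.resize(load('w7')['im'][65:195,375:550,::-1],None,fx=4,fy=4,interpolation=cv2.INTER_NEAREST))
```

```text
[0.01, -0.0028, 0.0296, 0.1, -0.1, 0.0, 1]
[0.01, -0.0028, 0.0296, 0.1, -0.1, 0.0, 1]
[0.0101, -0.0027, 0.0296, 0.1, -0.1, 0.0, 1]
[0.0102, -0.0027, 0.0295, 0.1, -0.1, 0.0, 1]
[0.0102, -0.0026, 0.0295, 0.1, -0.1, 0.0, 1]
[0.0103, -0.0026, 0.0295, 0.1, -0.1, 0.0, 1]
[[ 0.5606 -0.1624  0.008 ]
 [ 0.5468 -0.0952  0.008 ]
 [ 0.6386 -0.0693  0.008 ]
 [ 0.6531 -0.1407  0.008 ]] [ 0.5998 -0.1169  0.008 ]
1778 0.15726254318637267 ((599.095703125, -119.46910095214844), (37.907493591308594, 29.5225772857666), 12.886130332946777)
top0 191 (np.float64(0.15742118220086443), ((598.0265502929688, -118.57185363769531), (38.549827575683594, 28.547725677490234), 10.886679649353027))
w1 0 0
```

View pics/w7b.png

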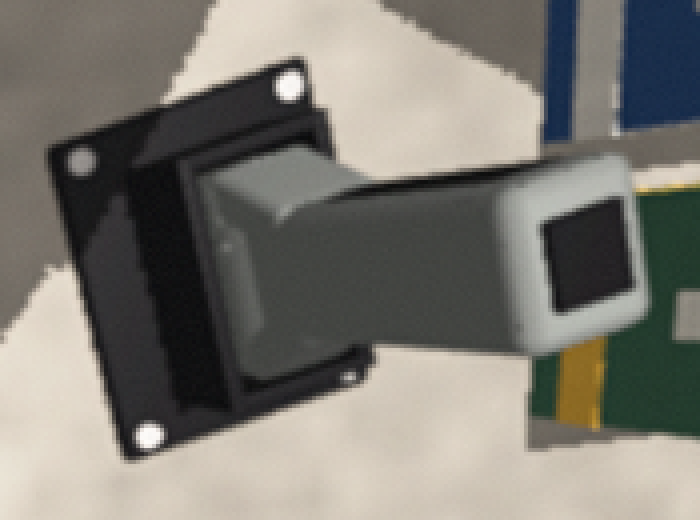

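Call:
jog_arm(
  plan=[
    [[0.01,-0.003,0.03,0.1,-0.2,0,1],[0.01,-0.003,0.03,0.1,-0.2,0,1],[0.01,-0.003,0.03,0.1,-0.1,0,1],[0.01,-0.003,0.03,0.1,-0.1,0,1],[0.01,-0.002,0.028,0.1,-0.1,0,1],[0.01,-0.002,0.024,0.1,-0.1,0,1],[0,0,0,0,0,0,1]],
  ],
)

```text
time: 16.85
ee_pos: [0.5812, -0.3217, 0.0552]
tool_rot: [[-0.994, 0.111, -0.009], [0.11, 0.994, 0.005], [0.009, 0.004, -1.0]]
ft_force: [0.2, -0.8, 0.2]
grip_width: 1.003
```

```bash
python3 -c "
from h import *
st();plan([.5853,-.3343,.005],83.2,3,1)"
```

```text
t 16.85 [ 0.5812 -0.3217  0.0552] yaw 83.66 tilt [-0.0089  0.0053] F [ 0.1697 -0.7719  0.1815] g 95.3 q [ -34.6432   41.7052   90.8877   -0.0574   47.999  -118.2607]
[-0.002, -0.0041, 0.0167, 0.1, -0.2, 0.2, 1]
[-0.0019, -0.0041, 0.0167, 0.1, -0.2, 0.2, 1]
[-0.0019, -0.004, 0.0167, 0.1, -0.2, 0.2, 1]
```

Call:
jog_arm(
  plan=[
    [[-0.004,-0.009,0.005,0.3,-0.5,0.3,1],[-0.002,-0.004,0.01,0.1,0,0.2,1],[0,0,0,0,0,0,1]],
  ],
)

```text
time: 17.23
ee_pos: [0.5876, -0.3355, 0.0411]
tool_rot: [[-0.993, 0.118, 0.002], [0.118, 0.993, -0.005], [-0.002, -0.004, -1.0]]
ft_force: [-0.8, -0.4, 0.0]
grip_width: 1.002
```

```bash
python3 -c "
from h import *
st();plan([.5853,-.3343,.005],83.2,4,1)"
```

```text
t 17.23 [ 0.5876 -0.3355  0.0411] yaw 83.2 tilt [ 0.0018 -0.0047] F [-0.7738 -0.4439  0.0493] g 95.2 q [ -35.2522   43.2983   89.9305   -0.2181   46.5309 -118.3072]
[0.0006, 0.0003, 0.009, -0.1, 0.0, 0.0, 1]
[0.0006, 0.0003, 0.009, -0.1, 0.0, 0.0, 1]
[0.0006, 0.0003, 0.009, -0.1, 0.0, 0.0, 1]
[0.0006, 0.0002, 0.009, -0.1, 0.0, 0.0, 1]
```

Call:
jog_arm(
  plan=[
    [[0.001,0.001,0.01,-0.3,0.1,0,1],[0.001,0,0.01,0,0,0,1],[0,0,0.01,0,0,0,1],[0,0,0.005,0,0,0,1],[0,0,0,0,0,0,1]],
  ],
)

```text
time: 17.85
ee_pos: [0.5857, -0.3341, 0.0036]
tool_rot: [[-0.993, 0.118, 0.001], [0.118, 0.993, 0.001], [-0.0, 0.001, -1.0]]
ft_force: [-0.1, -0.5, 0.7]
grip_width: 0.994
```

```bash
python3 -c "
from h import *
st();plan([.5853,-.3343,.005],83.2,1,1)"
```

```text
t 17.85 [ 0.5857 -0.3341  0.0036] yaw 83.21 tilt [0.0006 0.0012] F [-0.1372 -0.463   0.6701] g 94.5 q [ -35.3396   46.0868   90.9803    0.113    42.948  -118.6288]
[0.0004, -0.0003, -0.0014, 0.1, 0.0, 0.0, 1]
```

Call:
jog_arm(
  plan=[
    [[0,0,-0.001,0,0,0,-1],[0,0,0,0,0,0,-1],[0,0,0,0,0,0,-1],[0,0,0,0,0,0,-1],[0,0,0,0,0,0,-1],[0,0,0,0,0,0,-1],[0,0,0,0,0,0,-1]],
  ],
)

```text
time: 18.73
ee_pos: [0.5862, -0.3344, 0.0057]
tool_rot: [[-0.993, 0.118, 0.002], [0.118, 0.993, 0.0], [-0.002, 0.001, -1.0]]
ft_force: [-0.4, -0.0, -0.3]
grip_width: 0.586
```

Call:
jog_arm(
  plan=[
    [[0,0,0,0,0,0,-1]],
  ],
)

```text
time: 18.85
ee_pos: [0.5862, -0.3344, 0.0057]
tool_rot: [[-0.993, 0.118, 0.002], [0.118, 0.993, 0.0], [-0.002, 0.001, -1.0]]
ft_force: [0.6, 0.5, 0.3]
grip_width: 0.589
```

Call:
jog_arm(
  plan=[
    [[0,0,-0.015,0,0,0,-1],[0,0,-0.035,0,0,0,-1],[0,0,-0.05,0,0,0,-1],[0,0,-0.06,0,0,0,-1],[0,0,-0.06,0,0,0,-1],[0,0,-0.03,0,0,0,-1]],
  ],
)

```text
time: 19.6
ee_pos: [0.5844, -0.3337, 0.2654]
tool_rot: [[-0.993, 0.118, -0.001], [0.118, 0.993, 0.003], [0.002, 0.002, -1.0]]
ft_force: [-0.1, -0.0, -2.7]
grip_width: 0.587
```

```bash
python3 -c "
from h import *
st();plan([.559,.2195,.23],90.2,11,-1)"
```

```text
t 19.6 [ 0.5844 -0.3337  0.2654] yaw 83.2 tilt [-0.0013  0.0025] F [-0.0918 -0.0438 -2.6625] g 55.7 q [ -35.3724   30.0162   78.2338    0.0786   71.8954 -118.5986]
[0.0082, 0.0497, 0.0033, 0.0, 0.0, -0.6, -1]
[0.0077, 0.0497, 0.0033, 0.0, 0.0, -0.6, -1]
[0.0071, 0.0498, 0.0033, 0.0, 0.0, -0.6, -1]
[0.0066, 0.0499, 0.0033, 0.0, 0.0, -0.6, -1]
[0.006, 0.05, 0.0033, 0.0, 0.0, -0.6, -1]
[0.0055, 0.05, 0.0033, 0.0, 0.0, -0.6, -1]
[0.0049, 0.0501, 0.0033, 0.0, 0.0, -0.6, -1]
[0.0044, 0.0501, 0.0033, 0.0, 0.0, -0.6, -1]
[0.0038, 0.0502, 0.0033, 0.0, 0.0, -0.6, -1]
[0.0033, 0.0502, 0.0032, 0.0, 0.0, -0.6, -1]
[0.0027, 0.0503, 0.0032, 0.0, 0.0, -0.6, -1]
```

Call:
jog_arm(
  plan=[
    [[0.008,0.05,0.002,0,0,-0.6,-1],[0.008,0.05,0.002,0,0,-0.6,-1],[0.007,0.05,0.002,0,0,-0.6,-1],[0.006,0.05,0.002,0,0,-0.6,-1],[0.006,0.05,0.002,0,0,-0.6,-1],[0.005,0.05,0.003,0,0,-0.6,-1],[0.005,0.05,0.003,0,0,-0.6,-1],[0.004,0.05,0.003,0,0,-0.6,-1]],
  ],
)

```text
time: 20.6
ee_pos: [0.5663, 0.0781, 0.257]
tool_rot: [[-0.999, 0.038, 0.011], [0.038, 0.999, -0.002], [-0.011, -0.002, -1.0]]
ft_force: [0.3, 0.4, -2.2]
grip_width: 0.59
```

```bash
python3 -c "
from h import *
st();plan([.559,.2195,.14],90.2,5,-1)"
```

```text
t 20.6 [0.5663 0.0781 0.257 ] yaw 87.83 tilt [ 0.0106 -0.0023] F [ 0.2535  0.4344 -2.1841] g 56.0 q [  1.3051  21.304   94.3349  -0.1624  63.7557 -86.4569]
[0.0028, 0.0282, 0.0233, 0.0, 0.1, -0.5, -1]
[0.0025, 0.0283, 0.0233, 0.0, 0.1, -0.5, -1]
[0.0022, 0.0283, 0.0233, 0.0, 0.1, -0.5, -1]
[0.0019, 0.0283, 0.0234, 0.0, 0.1, -0.5, -1]
[0.0016, 0.0283, 0.0234, 0.0, 0.1, -0.5, -1]
```

Call:
jog_arm(
  plan=[
    [[0.003,0.034,0.01,0,0.1,-0.6,-1],[0.003,0.034,0.02,0,0.1,-0.5,-1],[0.002,0.034,0.03,0,0.1,-0.5,-1],[0.002,0.026,0.03,0,0.1,-0.5,-1],[0.001,0.01,0.02,0,0.1,-0.3,-1],[0,0,0,0,0,0,-1]],
  ],
)

```text
time: 21.35
ee_pos: [0.5572, 0.2243, 0.1497]
tool_rot: [[-1.0, -0.011, 0.007], [-0.011, 1.0, -0.001], [-0.007, -0.001, -1.0]]
ft_force: [0.4, -0.3, -1.4]
grip_width: 0.589
```

Run:
```python
from h import *
st();snap('wrist','w8')
z=load('w8')
cv2.imwrite('pics/w8b.png',cv2.resize(z['im'][150:220,210:345,::-1],None,fx=5,fy=5,interpolation=cv2.INTER_NEAREST))
```

```text
t 21.35 [0.5572 0.2243 0.1497] yaw 90.6 tilt [ 0.0073 -0.0012] F [ 0.3654 -0.3338 -1.3587] g 56.0 q [ 15.7095  30.2211  97.2621  -0.2288  52.1314 -74.7544]
```

View pics/w8b.png

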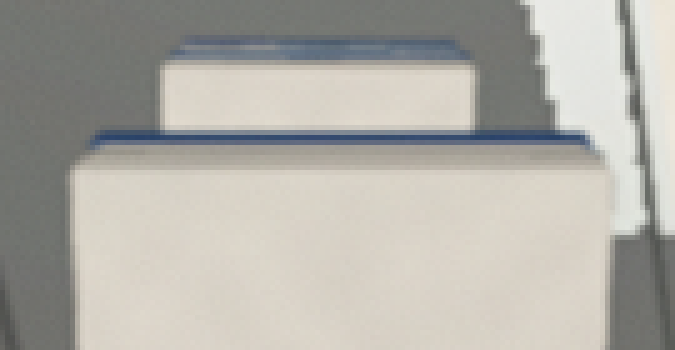

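The held box's near edge is at row ~183, with the placed box's edge below it at row ~162. I'll measure the two in this view.

```bash
cat >> h.py <<'E'
def sub(p,lo,hi):
    i=np.arange(lo,hi); a=p[lo:hi]; mid=(a[0]+a[-1])/2
    for k in range(len(a)-1):
        if (a[k]-mid)*(a[k+1]-mid)<=0: return lo+k+(mid-a[k])/(a[k+1]-a[k])
E
python3 - <<'E'
from h import *
np.set_printoptions(precision=2,suppress=True)
z=load('w8'); g=z['im'].astype(int).mean(2)
L=[sub(g[170],236,247),sub(g[170],299,309)]; U=[sub(g[r],218,230) for r in(195,205)]; V=[sub(g[r],325,336) for r in (195,205)]
print(L,U,V, g[157:168,275], g[176:188,275])
b=onplane(z,[(L[0],170),(L[1],170),(273,161.8)],.056)*1000
u=onplane(z,[(U[0],195),(V[0],195),(U[1],205),(V[1],205),(278,183.1)],.170)*1000
print(b,u,'dy',b[:2,1].mean()-u[:4,1].mean(),'dx',b[2,0]-u[4,0])
for a,c in [(0,2),(1,3)]:
  d=u[c]-u[a];print(np.degrees(np.arctan2(d[1],d[0])))
E
```

```text
[np.float64(241.75625), np.float64(304.3972602739726)] [np.float64(223.81849315068493), np.float64(224.5597014925373)] [np.float64(332.4107142857143), np.float64(331.3606557377049)] [107.33  95.   109.33 111.   111.   148.33 186.   208.33 211.33 209.
 209.33] [136.    80.67 109.67 154.   156.33 166.   171.   181.67 203.33 208.67
 208.33 209.33]
[[520.45 192.67  56.  ]
 [519.81 248.48  56.  ]
 [512.88 220.46  56.  ]] [[517.97 197.23 170.  ]
 [517.33 252.93 170.  ]
 [523.27 197.42 170.  ]
 [522.63 252.7  170.  ]
 [511.48 224.96 170.  ]] dy -4.496629316446388 dx 1.400145278544528
2.044380777919915
-2.4571740177640646
```

```bash
python3 -c "
from h import *
plan([.5591,.2197,.095],90.2,4,-1)"
```

```text
[-0.0002, -0.0011, 0.0139, 0.0, 0.1, 0.1, -1]
[-0.0002, -0.0011, 0.0139, 0.0, 0.1, 0.1, -1]
[-0.0003, -0.0011, 0.0139, 0.0, 0.1, 0.1, -1]
[-0.0003, -0.0011, 0.0139, 0.0, 0.1, 0.1, -1]
```

Call:
jog_arm(
  plan=[
    [[-0.0005,-0.003,0.013,0,0.3,0.2,-1],[-0.0005,-0.002,0.013,0,0.1,0.2,-1],[0,0,0.013,0,0,0,-1],[0,0,0.01,0,0,0,-1],[0,0,0,0,0,0,-1]],
  ],
)

```text
time: 22.02
ee_pos: [0.5602, 0.2168, 0.1006]
tool_rot: [[-1.0, 0.0, 0.004], [0.0, 1.0, -0.0], [-0.004, -0.0, -1.0]]
ft_force: [0.1, 0.3, -0.9]
grip_width: 0.587
```

Run:
```python
from h import *
st();snap('wrist','w9');plan([.5591,.2197,.07],90.2,2,-1)
z=load('w9')
cv2.imwrite('pics/w9b.png',cv2.resize(z['im'][150:220,210:345,::-1],None,fx=5,fy=5,interpolation=cv2.INTER_NEAREST))
```

```text
t 22.02 [0.5602 0.2168 0.1006] yaw 90.0 tilt [ 0.0041 -0.0003] F [ 0.1024  0.3362 -0.8836] g 55.8 q [ 14.897   33.8577  99.5257  -0.1086  46.393  -75.0282]
[0.0007, 0.0014, 0.0155, 0.0, 0.1, -0.1, -1]
[0.0007, 0.0014, 0.0155, 0.0, 0.1, -0.1, -1]
```

View pics/w9b.png

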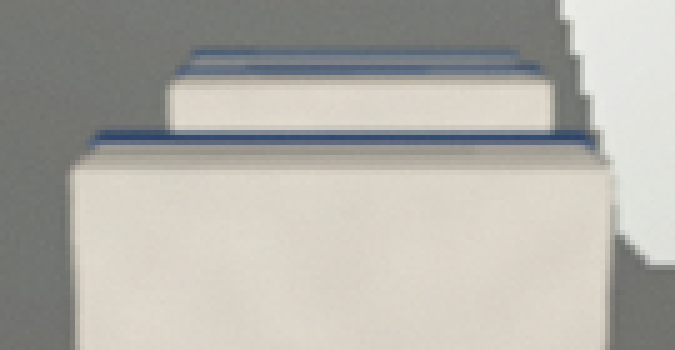

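Run:
```python
from h import *
np.set_printoptions(precision=2,suppress=True)
z=load('w9'); g=z['im'].astype(int).mean(2)
L=[sub(g[171],238,250),sub(g[171],314,324)]; U=[sub(g[r],218,230) for r in(195,205)]; V=[sub(g[r],325,336) for r in (195,205)]
print(L,U,V, g[160:172,275], g[176:188,275])
b=onplane(z,[(L[0],171),(L[1],171),(273,165.8)],.056)*1000
u=onplane(z,[(U[0],195),(V[0],195),(U[1],205),(V[1],205),(278,183.1)],.1006+.0203-.0002)*1000
print(b,u,'dy',b[:2,1].mean()-u[:4,1].mean(),'dx',b[2,0]-u[4,0])
```

```text
[np.float64(243.2396694214876), np.float64(320.14642857142854)] [np.float64(223.82517482517483), np.float64(224.55078125)] [np.float64(333.9677419354839), np.float64(331.36842105263156)] [105.   126.33 130.   100.33 108.33 144.33 183.   205.67 213.67 214.
 213.   212.  ] [138.    81.33 110.33 151.   145.33 166.67 170.   182.33 204.33 210.33
 212.   210.67]
[[517.11 192.79  56.  ]
 [517.07 248.5   56.  ]
 [513.34 214.36  56.  ]] [[520.79 190.11 120.7 ]
 [520.75 246.73 120.7 ]
 [526.09 190.24 120.7 ]
 [526.05 245.65 120.7 ]
 [514.58 217.96 120.7 ]] dy 2.4622886327684625 dx -1.2412732725892965
```

Call:
jog_arm(
  plan=[
    [[0.0012,0.0028,0.012,0,0.2,-0.2,-1],[0,0,0.012,0,0,0,-1],[0,0,0,0,0,0,-1]],
  ],
)

```text
time: 22.45
ee_pos: [0.5592, 0.2202, 0.0757]
tool_rot: [[-1.0, -0.004, 0.002], [-0.004, 1.0, 0.0], [-0.002, 0.0, -1.0]]
ft_force: [-0.1, 0.6, -1.5]
grip_width: 0.586
```

```bash
python3 -c "
from h import *
st();plan([.559,.2196,.0617],90.2,1,-1)"
```

```text
t 22.45 [0.5592 0.2202 0.0757] yaw 90.24 tilt [0.0017 0.    ] F [-0.1403  0.5991 -1.5026] g 55.7 q [ 15.206   35.8786 100.3718  -0.0327  43.6576 -75.0069]
[0.0003, -0.0006, 0.014, 0.0, 0.1, 0.0, -1]
```

Call:
jog_arm(
  plan=[
    [[0.0003,-0.0005,0.008,0,0.1,0,-1],[0,0,0.003,0,0,0,-1],[0,0,0.001,0,0,0,-1]],
  ],
)

```text
time: 22.82
ee_pos: [0.5591, 0.2197, 0.0631]
tool_rot: [[-1.0, -0.004, 0.0], [-0.004, 1.0, 0.0], [-0.0, 0.0, -1.0]]
ft_force: [-0.4, 0.3, -1.9]
grip_width: 0.587
```

Call:
jog_arm(
  plan=[
    [[0,0,0.001,0,0,0,-1]],
  ],
)

```text
time: 22.95
ee_pos: [0.5592, 0.2197, 0.0621]
tool_rot: [[-1.0, -0.004, 0.0], [-0.004, 1.0, 0.0], [-0.0, 0.0, -1.0]]
ft_force: [-0.2, -0.1, -2.0]
grip_width: 0.586
```

Call:
jog_arm(
  plan=[
    [[0,0,0.0007,0,0,0,-1]],
  ],
)

```text
time: 23.08
ee_pos: [0.5593, 0.2197, 0.0617]
tool_rot: [[-1.0, -0.004, 0.001], [-0.004, 1.0, 0.0], [-0.001, 0.0, -1.0]]
ft_force: [-3.3, -0.3, 7.1]
grip_width: 0.592
```

Call:
jog_arm(
  plan=[
    [[0,0,0.0004,0,0,0,-1]],
  ],
)

```text
time: 23.2
ee_pos: [0.5593, 0.2197, 0.0617]
tool_rot: [[-1.0, -0.004, 0.001], [-0.004, 1.0, 0.0], [-0.001, 0.0, -1.0]]
ft_force: [-2.7, -1.1, 4.7]
grip_width: 0.586
```

Contact, at the height I'd worked out. I'm releasing, retreating and looking.

Call:
jog_arm(
  plan=[
    [[0,0,0,0,0,0,0.6],[0,0,0,0,0,0,0.8],[0,0,0,0,0,0,1],[0,0,-0.02,0,0,0,1],[0,0,-0.05,0,0,0,1],[-0.02,0,-0.06,0,0,0,1],[-0.06,0,-0.06,0,0,0,1],[0,0,0,0,0,0,1]],
  ],
)

```text
time: 24.2
ee_pos: [0.6253, 0.22, 0.241]
tool_rot: [[-1.0, -0.004, 0.001], [-0.004, 1.0, 0.0], [-0.001, 0.0, -1.0]]
ft_force: [-0.7, -0.8, -0.7]
grip_width: 1.001
```

Run:
```python
from h import *
st();snap('wrist','w10');snap('scene','s10')
dbox('w10',.082,(180,30,370,240),.072,.095)
m=cv2.hconcat([cv2.resize(load('w10')['im'][60:230,180:380,::-1],(450,382)),cv2.resize(load('s10')['im'][140:250,260:370,::-1],(350,350))[:350].copy() if 0 else cv2.resize(load('s10')['im'][150:240,270:360,::-1],(350,382))])
cv2.imwrite('pics/c10.png',m)
```

```text
t 24.2 [0.6253 0.22   0.241 ] yaw 90.26 tilt [0.001  0.0002] F [-0.7241 -0.8262 -0.6824] g 95.1 q [ 13.6818  30.0911  81.8608  -0.0012  67.9911 -76.5731]
w10 bbox px (251, 92, 54, 86) medz 0.0818 c 559.1 220.4 size 89.3 55.8 yaw 0.25
```

View pics/c10.png

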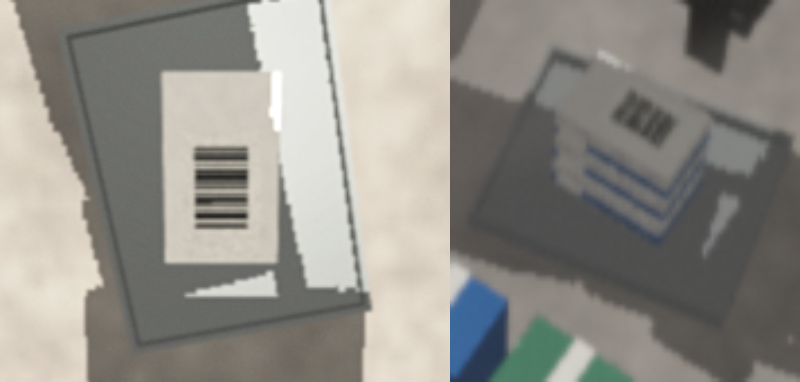

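The three boxes are stacked with their edges aligned and the barcode up. The top box is at (559.1,220.4) with a yaw of 0.25. Next I'm moving over to look at the scanner.

Run:
```python
from h import *
np.set_printoptions(precision=4,suppress=True)
plan([.68,-.135,.30],102,8,1)
z=load('w10');print(onplane(z,[(278.4,143.6)],.082))
```

```text
[-0.007, -0.0444, -0.0078, 0.0, 0.0, -1.5, 1]
[-0.0059, -0.0446, -0.0078, 0.0, 0.0, -1.5, 1]
[-0.0047, -0.0447, -0.0078, 0.0, 0.0, -1.5, 1]
[-0.0036, -0.0448, -0.0078, 0.0, 0.0, -1.5, 1]
[-0.0024, -0.0449, -0.0078, 0.0, 0.0, -1.5, 1]
[-0.0013, -0.0449, -0.0078, 0.0, 0.0, -1.5, 1]
[-0.0002, -0.045, -0.0078, 0.0, 0.0, -1.5, 1]
[0.001, -0.0449, -0.0078, 0.0, 0.0, -1.5, 1]
[[0.5672 0.2214 0.082 ]]
```

Call:
jog_arm(
  plan=[
    [[-0.007,-0.044,-0.008,0,0,-1.5,1],[-0.006,-0.045,-0.008,0,0,-1.5,1],[-0.005,-0.045,-0.008,0,0,-1.5,1],[-0.004,-0.045,-0.008,0,0,-1.5,1],[-0.003,-0.045,-0.008,0,0,-1.5,1],[-0.001,-0.045,-0.008,0,0,-1.5,1],[0,-0.045,-0.008,0,0,-1.5,1],[0,-0.04,-0.008,0,0,-1.5,1]],
  ],
)

```text
time: 25.3
ee_pos: [0.6759, -0.1348, 0.2874]
tool_rot: [[-0.973, -0.227, -0.033], [-0.227, 0.974, 0.001], [0.032, 0.008, -0.999]]
ft_force: [0.6, 0.4, -0.9]
grip_width: 0.997
```

Run:
```python
from h import *
np.set_printoptions(precision=4,suppress=True)
z=load('w10');g=z['im'].astype(int).mean(2)
m=((g<140)).astype(np.uint8)*255; r=m[110:175,258:300]
ys,xs=np.where(r>0); print(xs.min()+258,xs.max()+258,ys.min()+110,ys.max()+110)
print(onplane(z,[(278,ys.min()+109.5),(278,ys.max()+110.5),(xs.min()+257.5,145),(xs.max()+258.5,145)],.082))
print(g[110:180,278].astype(int))
st();plan([.68,-.135,.30],102,2,1)
```

```text
266 289 125 161
[[0.5471 0.2209 0.082 ]
 [0.5865 0.2211 0.082 ]
 [0.5687 0.2074 0.082 ]
 [0.5686 0.2336 0.082 ]]
[200 199 201 200 201 202 200 200 199 198 202 202 204 205 191 143  97 123
  92  75  53 116 162 141 167 112  59  74  37  52  87  99 113 100 160 173
 118 112  54  72 119 125 172 142 121  50  34 121 173 122  80 113 187 203
 198 197 196 196 198 197 200 201 202 201 203 203 190 138 105 103]
t 25.3 [ 0.6759 -0.1348  0.2874] yaw 103.1 tilt [-0.0328  0.0011] F [ 0.5947  0.4009 -0.8875] g 94.7 q [ -16.5822   31.4449   72.4156   -0.488    77.9589 -119.5811]
[-0.0018, -0.0005, -0.0064, 0.2, -0.9, 0.6, 1]
[-0.0019, -0.0005, -0.0063, 0.2, -0.9, 0.6, 1]
```

Call:
jog_arm(
  plan=[
    [[-0.002,0,-0.004,0.2,-1,0.6,1],[-0.001,0,0,0.2,-0.8,0.3,1],[0,0,0,0,0,0,1]],
  ],
)

```text
time: 25.68
ee_pos: [0.6771, -0.1343, 0.2874]
tool_rot: [[-0.978, -0.209, -0.005], [-0.209, 0.978, 0.003], [0.004, 0.004, -1.0]]
ft_force: [0.1, -0.2, 0.6]
grip_width: 0.995
```

Run:
```python
from h import *
st();snap('wrist','w11')
```

```text
t 25.68 [ 0.6771 -0.1343  0.2874] yaw 102.05 tilt [-0.0052  0.0031] F [ 0.0906 -0.1531  0.5938] g 94.6 q [ -16.7299   30.8699   73.4155    0.087    76.0533 -118.8043]
```

View pics/w11.png

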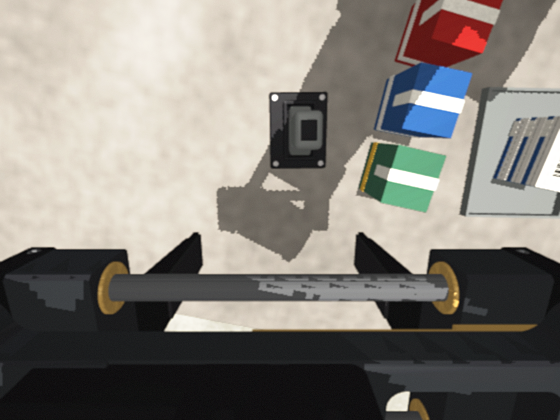

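The holster (269–328, 92–168) now lies square in the image, so a tool yaw of about 102 matches it. The scanner top is at about (308,130). I'll measure both.

Run:
```python
from h import *
np.set_printoptions(precision=4,suppress=True)
z=load('w11');P=cloud(z)
dbox('w11',.157,(285,100,335,160),.150,.17)
s=onplane(z,[(275.5,98.5),(323,97.5),(321,163.5),(276,163.5)],.008);print(s,s.mean(0))
m=(P[...,2]>.150)&(P[...,2]<.165)&(np.abs(P[...,0]-.6)<.1)&(np.abs(P[...,1]+.12)<.1)
q=P[m];print(len(q),q[:,:2].mean(0))
# holster plate by depth
m=(P[...,2]>.004)&(P[...,2]<.2); r=np.zeros(m.shape,np.uint8); r[80:180,250:345]=m[80:180,250:345]*255
c=max(cv2.findContours(r,cv2.RETR_EXTERNAL,cv2.CHAIN_APPROX_NONE)[0],key=cv2.contourArea)
print(cv2.minAreaRect((onplane(z,c[:,0],.008)[:,:2]*1000).astype(np.float32)))
cv2.imwrite('pics/w11b.png',cv2.resize(z['im'][85:175,262:335,::-1],None,fx=6,fy=6,interpolation=cv2.INTER_NEAREST))
```

```text
w11 bbox px (294, 110, 28, 40) medz 0.1576 c 599.4 -119.3 size 37.1 26.9 yaw 12.88
[[ 0.562  -0.1602  0.008 ]
 [ 0.5463 -0.0936  0.008 ]
 [ 0.6384 -0.0733  0.008 ]
 [ 0.6527 -0.1401  0.008 ]] [ 0.5998 -0.1168  0.008 ]
1066 [ 0.5994 -0.1195]
((599.6478271484375, -118.97319030761719), (108.53617858886719, 84.50719451904297), 12.130390167236328)
```

View pics/w11b.png

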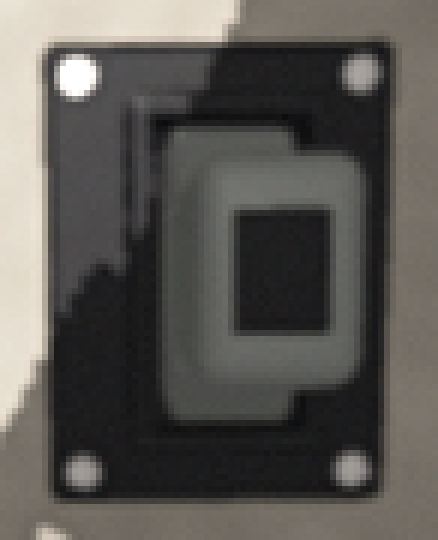

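Run:
```python
from h import *
plan([.5994,-.1198,.20],102.4,4,1)
```

```text
[0.0182, 0.0075, 0.022, 0.1, -0.1, -0.1, 1]
[0.0182, 0.0075, 0.022, 0.1, -0.1, -0.1, 1]
[0.0182, 0.0076, 0.0219, 0.1, -0.1, -0.1, 1]
[0.0182, 0.0076, 0.0219, 0.1, -0.1, -0.1, 1]
```

Call:
jog_arm(
  plan=[
    [[0.018,0.008,0.022,0,-0.1,-0.1,1],[0.018,0.008,0.022,0,-0.1,-0.1,1],[0.018,0.007,0.022,0,-0.1,-0.1,1],[0.018,0.006,0.018,0,0,0,1],[0,0,0,0,0,0,1]],
  ],
)

```text
time: 26.35
ee_pos: [0.5976, -0.1155, 0.2011]
tool_rot: [[-0.975, -0.22, -0.001], [-0.22, 0.975, 0.005], [-0.0, 0.005, -1.0]]
ft_force: [0.2, -0.6, 0.8]
grip_width: 0.997
```

Run:
```python
from h import *
st();plan([.5994,-.1198,.18],102.4,2,1)
```

```text
t 26.35 [ 0.5976 -0.1155  0.2011] yaw 102.72 tilt [-0.0011  0.0047] F [ 0.156  -0.6092  0.8001] g 94.7 q [ -17.2602   27.7238   92.696     0.2776   59.7183 -120.1171]
[-0.0004, -0.0024, 0.0105, 0.1, 0.0, 0.2, 1]
[-0.0004, -0.0023, 0.0105, 0.1, 0.0, 0.2, 1]
```

Call:
jog_arm(
  plan=[
    [[-0.001,-0.003,0.01,0.3,0,0.2,1],[0,-0.001,0.01,0,0,0.1,1],[0,0,0,0,0,0,1]],
  ],
)

```text
time: 26.72
ee_pos: [0.6017, -0.1191, 0.181]
tool_rot: [[-0.976, -0.216, 0.003], [-0.216, 0.976, -0.002], [-0.002, -0.002, -1.0]]
ft_force: [-0.4, 0.3, -0.5]
grip_width: 1.002
```

Run:
```python
from h import *
st();plan([.5994,-.1198,.096],102.4,4,1)
```

```text
t 26.73 [ 0.6017 -0.1191  0.181 ] yaw 102.46 tilt [ 0.0027 -0.0016] F [-0.3693  0.3069 -0.4527] g 95.2 q [ -17.3453   29.2039   93.4652   -0.0476   57.1587 -119.7759]
[0.0006, 0.0, 0.0213, 0.0, 0.0, 0.0, 1]
[0.0006, 0.0, 0.0213, 0.0, 0.0, 0.0, 1]
[0.0006, 0.0, 0.0213, 0.0, 0.0, 0.0, 1]
[0.0006, 0.0, 0.0213, 0.0, 0.0, 0.0, 1]
```

Call:
jog_arm(
  plan=[
    [[0.001,0,0.02,0,0.1,0,1],[0.001,0,0.021,0,0,0,1],[0,0,0.021,0,0,0,1],[0,0,0.02,0,0,0,1],[0,0,0,0,0,0,1]],
  ],
)

```text
time: 27.35
ee_pos: [0.6022, -0.1204, 0.0978]
tool_rot: [[-0.977, -0.215, 0.004], [-0.215, 0.977, -0.003], [-0.003, -0.004, -1.0]]
ft_force: [1.0, -0.3, -0.3]
grip_width: 1.002
```

Run:
```python
from h import *
st();plan([.5994,-.1198,.096],102.4,1,1)
```

```text
t 27.35 [ 0.6022 -0.1204  0.0978] yaw 102.44 tilt [ 0.004  -0.0028] F [ 0.9921 -0.3042 -0.3479] g 95.2 q [ -17.4266   34.9534   97.6732   -0.1169   47.1087 -119.7901]
[0.0026, 0.0012, 0.0018, -0.2, 0.2, 0.0, 1]
```

Call:
jog_arm(
  plan=[
    [[0.0026,0.001,0.001,-0.2,0.2,0,1],[0,0,0,0,0,0,1]],
  ],
)

```text
time: 27.6
ee_pos: [0.6001, -0.1202, 0.0983]
tool_rot: [[-0.977, -0.215, 0.001], [-0.215, 0.977, -0.001], [-0.001, -0.001, -1.0]]
ft_force: [-0.7, -0.2, -0.8]
grip_width: 1.001
```

Run:
```python
from h import *
st();plan([.5994,-.1198,.096],102.4,1,1)
```

```text
t 27.6 [ 0.6001 -0.1202  0.0983] yaw 102.44 tilt [ 0.0014 -0.0005] F [-0.6507 -0.1707 -0.845 ] g 95.1 q [ -17.507    34.8294   97.8458   -0.0084   47.24   -119.9405]
[0.0006, 0.0006, 0.0023, 0.0, 0.1, 0.0, 1]
```

Call:
jog_arm(
  plan=[
    [[0.0005,0.0005,0.002,0,0,0,-0.2],[0,0,0,0,0,0,-0.2],[0,0,0,0,0,0,-0.2],[0,0,0,0,0,0,-1],[0,0,0,0,0,0,-1],[0,0,0,0,0,0,-1],[0,0,0,0,0,0,-1],[0,0,0,0,0,0,-1]],
  ],
)

```text
time: 28.6
ee_pos: [0.6, -0.1199, 0.0975]
tool_rot: [[-0.977, -0.215, 0.003], [-0.215, 0.977, -0.001], [-0.003, -0.002, -1.0]]
ft_force: [-0.2, -0.4, 0.4]
grip_width: 0.294
```

Call:
jog_arm(
  plan=[
    [[0,0,0,0,0,0,-1],[0,0,0,0,0,0,-1]],
  ],
)

```text
time: 28.85
ee_pos: [0.6, -0.1199, 0.0976]
tool_rot: [[-0.977, -0.215, 0.003], [-0.215, 0.977, -0.001], [-0.003, -0.002, -1.0]]
ft_force: [0.6, 0.0, 0.3]
grip_width: 0.293
```

Gripped at 27.8 mm, against a handle depth of 28 mm. I'm drawing it straight up.

Call:
jog_arm(
  plan=[
    [[0,0,-0.01,0,0,0,-1],[0,0,-0.02,0,0,0,-1],[0,0,-0.025,0,0,0,-1],[0,0,-0.025,0,0,0,-1],[0,0,-0.03,0,0,0,-1],[0,0,-0.03,0,0,0,-1],[0,0,-0.025,0,0,0,-1],[0,0,0,0,0,0,-1]],
  ],
)

```text
time: 29.85
ee_pos: [0.5986, -0.1195, 0.271]
tool_rot: [[-0.977, -0.215, 0.003], [-0.215, 0.977, -0.001], [-0.003, -0.002, -1.0]]
ft_force: [0.6, 0.5, -2.5]
grip_width: 0.289
```

Run:
```python
from h import *
st();snap('scene','s12');snap('wrist','w12');plan([.5705,.2197,.265],90.25,10,-1)
cv2.imwrite('pics/c12.png',cv2.resize(load('s12')['im'][150:330,130:370,::-1],None,fx=3.3,fy=3.3))
```

```text
t 29.85 [ 0.5986 -0.1195  0.271 ] yaw 102.44 tilt [ 0.003  -0.0011] F [ 0.5598  0.4573 -2.4614] g 27.5 q [ -17.4823   24.1165   87.5101   -0.0081   68.1882 -119.9229]
[-0.0046, 0.0337, 0.0004, 0.0, 0.0, 1.2, -1]
[-0.0039, 0.0338, 0.0004, 0.0, 0.0, 1.2, -1]
[-0.0032, 0.0339, 0.0004, 0.0, 0.0, 1.2, -1]
[-0.0025, 0.0339, 0.0004, 0.0, 0.0, 1.2, -1]
[-0.0018, 0.034, 0.0004, 0.0, 0.0, 1.2, -1]
[-0.001, 0.034, 0.0004, 0.0, 0.0, 1.2, -1]
[-0.0003, 0.034, 0.0004, 0.0, 0.0, 1.2, -1]
[0.0004, 0.034, 0.0004, 0.0, 0.0, 1.2, -1]
[0.0011, 0.034, 0.0004, 0.0, 0.0, 1.2, -1]
[0.0019, 0.034, 0.0004, 0.0, 0.0, 1.2, -1]
```

View pics/c12.png

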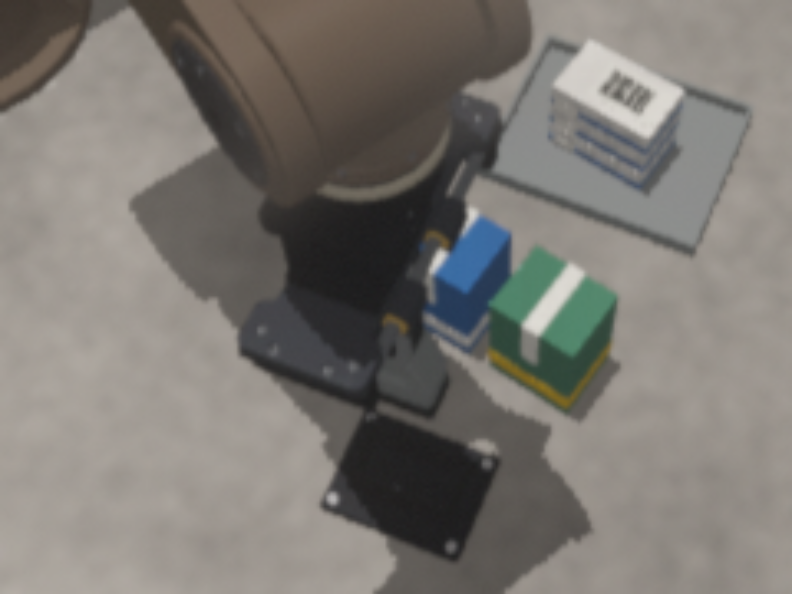

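View pics/w12.png

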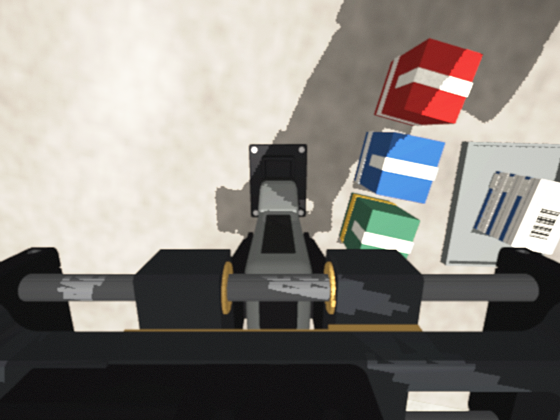

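The scanner is out of the holster and hangs in the gripper, well above the cartons; the wrist shows its head at (279,190) and the pile is undisturbed. I'm carrying it over the cartons.

Call:
jog_arm(
  plan=[
    [[-0.005,0.034,0,0,0,1.2,-1],[-0.004,0.034,0,0,0,1.2,-1],[-0.003,0.034,0,0,0,1.2,-1],[-0.003,0.034,0,0,0,1.2,-1],[-0.002,0.034,0,0,0,1.2,-1],[-0.001,0.034,0,0,0,1.2,-1],[0,0.034,0,0,0,1.2,-1],[0,0.034,0,0,0,1.2,-1]],
  ],
)

```text
time: 30.95
ee_pos: [0.5731, 0.159, 0.2561]
tool_rot: [[-0.999, -0.04, -0.02], [-0.04, 0.999, 0.001], [0.02, 0.001, -1.0]]
ft_force: [0.3, 0.1, -0.9]
grip_width: 0.294
```

Run:
```python
from h import *
st();plan([.5705,.2197,.25],90.25,4,-1)
```

```text
t 30.95 [0.5731 0.159  0.2561] yaw 92.29 tilt [-0.0199  0.0007] F [ 0.315   0.052  -0.8734] g 28.0 q [  9.0424  23.9825  90.0884   0.2351  67.0466 -83.3373]
[0.0, 0.0152, 0.0016, 0.0, -0.3, 0.5, -1]
[0.0001, 0.0152, 0.0016, 0.0, -0.3, 0.5, -1]
[0.0003, 0.0152, 0.0015, 0.0, -0.3, 0.5, -1]
[0.0004, 0.0152, 0.0015, 0.0, -0.3, 0.5, -1]
```

Call:
jog_arm(
  plan=[
    [[0,0.018,0,0,-0.4,0.5,-1],[0,0.018,0,0,-0.4,0.5,-1],[0,0.014,0,0,-0.3,0.5,-1],[0,0.008,0,0,-0.2,0.3,-1],[0,0,0,0,0,0,-1]],
  ],
)

```text
time: 31.58
ee_pos: [0.569, 0.2206, 0.25]
tool_rot: [[-1.0, -0.01, -0.006], [-0.01, 1.0, -0.001], [0.006, -0.001, -1.0]]
ft_force: [-0.6, -0.6, -1.6]
grip_width: 0.293
```

Run:
```python
from h import *
st();snap('wrist','w13');snap('scene','s13');snap('top','t13');plan([.5705,.2197,.25],90.25,2,-1)
cv2.imwrite('pics/c13.png',cv2.resize(load('s13')['im'][110:250,220:390,::-1],None,fx=4.2,fy=4.2))
```

```text
t 31.57 [0.569  0.2206 0.25  ] yaw 90.56 tilt [-0.0057 -0.0009] F [-0.6016 -0.5879 -1.6115] g 27.9 q [ 14.9768  25.3031  88.8332   0.0384  66.1927 -75.5941]
[-0.0006, -0.0001, 0.0002, 0.0, -0.2, 0.1, -1]
[-0.0006, -0.0001, 0.0002, 0.0, -0.2, 0.1, -1]
```

View pics/c13.png

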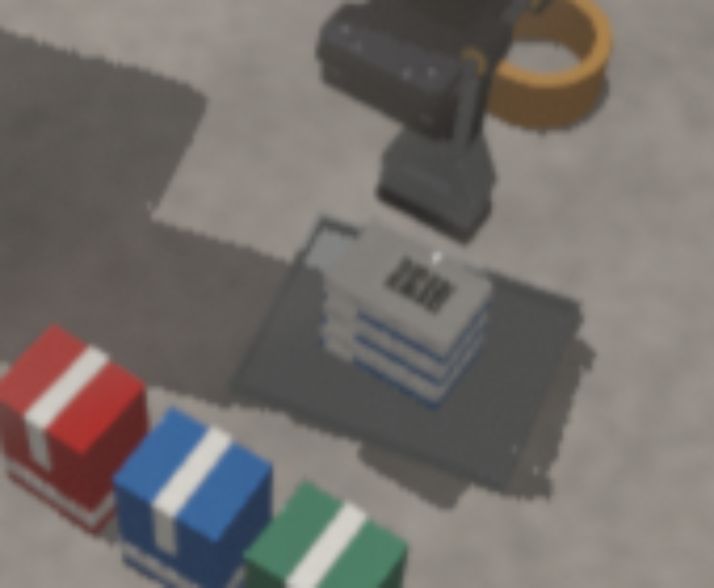

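View pics/w13.png

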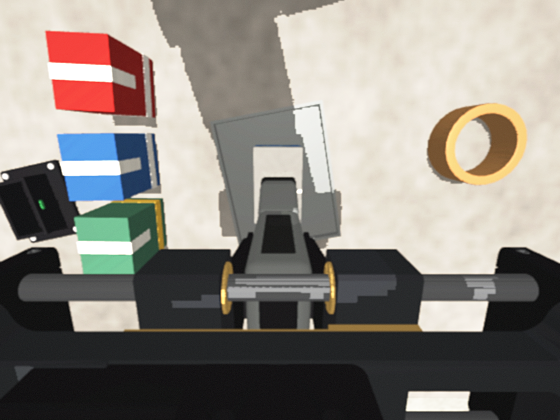

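Run:
```python
from h import *
np.set_printoptions(precision=4,suppress=True)
z=load('w13');P=cloud(z)
cv2.imwrite('pics/w13b.png',cv2.resize(z['im'][135:255,225:335,::-1],None,fx=5,fy=5,interpolation=cv2.INTER_NEAREST))
for v in range(174,262,4):
  r=P[v,240:320]; k=(r[:,2]>.14)&(np.abs(r[:,0]-.56)<.05)
  k&= np.abs(r[:,1]-.22)<.022
  if k.any(): 
    q=r[k]; print(v,np.where(k)[0][[0,-1]]+240,'x',np.median(q[:,0]).round(4),'z',np.median(q[:,2]).round(4),'y',q[:,1].min().round(4),q[:,1].max().round(4))
```

```text
178 [262 293] x 0.5357 z 0.1715 y 0.2076 0.2343
182 [260 295] x 0.5369 z 0.1848 y 0.2063 0.2357
186 [260 295] x 0.5373 z 0.2016 y 0.2078 0.2342
190 [259 296] x 0.5394 z 0.2065 y 0.2071 0.2353
194 [259 296] x 0.5414 z 0.2111 y 0.2076 0.2346
198 [259 296] x 0.5433 z 0.2158 y 0.208 0.2344
202 [258 297] x 0.5452 z 0.2203 y 0.2073 0.2349
206 [258 297] x 0.5471 z 0.2243 y 0.2077 0.2347
210 [258 297] x 0.549 z 0.2277 y 0.208 0.2344
214 [258 297] x 0.5493 z 0.2364 y 0.208 0.2345
218 [257 298] x 0.5492 z 0.2462 y 0.2077 0.2347
222 [256 299] x 0.5495 z 0.2537 y 0.2077 0.2349
226 [255 300] x 0.5494 z 0.2617 y 0.2077 0.2349
230 [254 301] x 0.5496 z 0.2681 y 0.2076 0.2351
234 [247 308] x 0.5496 z 0.2745 y 0.203 0.2397
238 [244 311] x 0.5497 z 0.2802 y 0.202 0.2407
242 [240 314] x 0.55 z 0.285 y 0.2003 0.2418
246 [240 315] x 0.55 z 0.2901 y 0.2012 0.2414
250 [240 317] x 0.55 z 0.2951 y 0.2018 0.2419
254 [240 318] x 0.5502 z 0.2992 y 0.2025 0.2417
258 [240 319] x 0.5502 z 0.3032 y 0.2032 0.2416
```

View pics/w13b.png

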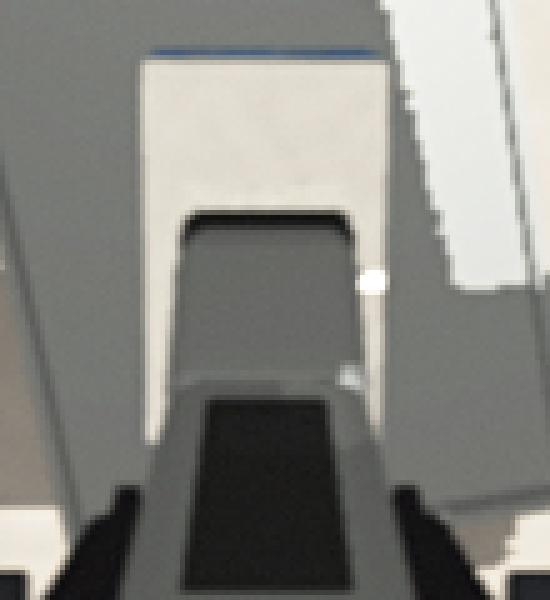

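The scanner head is centred over the box in the wrist view: head columns 261–295, box columns 254–302. The head top at z≈0.2016 puts the nose at about 0.161 for a TCP z of 0.25, so lowering to 0.186 gives a gap of about 15 mm.

Call:
jog_arm(
  plan=[
    [[-0.001,-0.0005,0.01,0,-0.3,0.2,-1],[-0.001,0,0.012,0,-0.1,0.1,-1],[0,0,0.012,0,0,0,-1],[0,0,0.01,0,0,0,-1],[0,0,0,0,0,0,-1]],
  ],
)

```text
time: 32.35
ee_pos: [0.5713, 0.2181, 0.2025]
tool_rot: [[-1.0, -0.002, 0.001], [-0.002, 1.0, -0.001], [-0.001, -0.001, -1.0]]
ft_force: [-0.2, 0.7, -2.0]
grip_width: 0.296
```

Run:
```python
from h import *
st();plan([.5715,.2198,.186],90.25,2,-1)
```

```text
t 32.35 [0.5713 0.2181 0.2025] yaw 90.11 tilt [ 0.0009 -0.0012] F [-0.1864  0.6599 -1.9585] g 28.1 q [ 14.7449  27.8225  92.2831  -0.0918  59.8622 -75.3157]
[-0.0001, 0.0009, 0.0082, 0.0, 0.0, -0.1, -1]
[-0.0001, 0.0009, 0.0082, 0.0, 0.0, -0.1, -1]
```

Call:
jog_arm(
  plan=[
    [[0,0.001,0.008,0,0,-0.1,-1],[0,0.0007,0.006,0,0,0,-1],[0,0,0.001,0,0,0,-1],[0,0,0,0,0,0,-1]],
  ],
)

```text
time: 32.85
ee_pos: [0.5715, 0.2201, 0.1869]
tool_rot: [[-1.0, -0.004, 0.002], [-0.004, 1.0, -0.001], [-0.002, -0.001, -1.0]]
ft_force: [0.4, -0.3, -1.4]
grip_width: 0.294
```

Run:
```python
from h import *
st();snap('wrist','w14');snap('scene','s14')
st();plan([.5715,.2198,.186],90.25,1,-1)
cv2.imwrite('pics/c14.png',cv2.resize(load('s14')['im'][110:250,220:390,::-1],None,fx=4.2,fy=4.2))
z=load('w14');P=cloud(z)
for v in list(range(150,215,3)):
  r=P[v,240:320]; k=(r[:,2]>.09)&(np.abs(r[:,0]-.56)<.05)&(np.abs(r[:,1]-.22)<.022)
  if k.any(): 
    q=r[k]; print(v,np.where(k)[0][[0,-1]]+240,'x',np.median(q[:,0]).round(4),'z',np.median(q[:,2]).round(4),'y',q[:,1].min().round(4),q[:,1].max().round(4))
cv2.imwrite('pics/w14b.png',cv2.resize(z['im'][135:255,225:335,::-1],None,fx=5,fy=5,interpolation=cv2.INTER_NEAREST))
```

```text
t 32.85 [0.5715 0.2201 0.1869] yaw 90.23 tilt [ 0.0018 -0.001 ] F [ 0.4039 -0.3047 -1.4323] g 27.9 q [ 14.9214  28.8049  93.1725  -0.096   57.9383 -75.2565]
t 32.95 [0.5715 0.2201 0.187 ] yaw 90.23 tilt [ 0.0019 -0.0009] F [ 0.7953 -0.1462 -1.5853] g 27.8 q [ 14.921   28.7951  93.1697  -0.0927  57.9426 -75.2558]
[0.0, -0.0003, 0.001, -0.1, 0.1, 0.0, -1]
177 [263 292] x 0.5388 z 0.1027 y 0.208 0.2334
180 [261 294] x 0.5398 z 0.1121 y 0.2068 0.2345
183 [260 295] x 0.5399 z 0.1268 y 0.206 0.2354
186 [260 295] x 0.5402 z 0.1383 y 0.2075 0.234
189 [259 296] x 0.5417 z 0.142 y 0.2066 0.2349
192 [259 296] x 0.5432 z 0.1456 y 0.2071 0.2345
195 [259 296] x 0.5447 z 0.1488 y 0.2073 0.2343
198 [259 296] x 0.5461 z 0.1524 y 0.2076 0.2341
201 [259 296] x 0.5475 z 0.1557 y 0.2078 0.2337
204 [258 297] x 0.5489 z 0.1588 y 0.2071 0.2345
207 [258 297] x 0.5502 z 0.1621 y 0.2074 0.2343
210 [258 297] x 0.5517 z 0.1644 y 0.2077 0.2341
213 [258 297] x 0.552 z 0.1707 y 0.2077 0.234
```

View pics/c14.png

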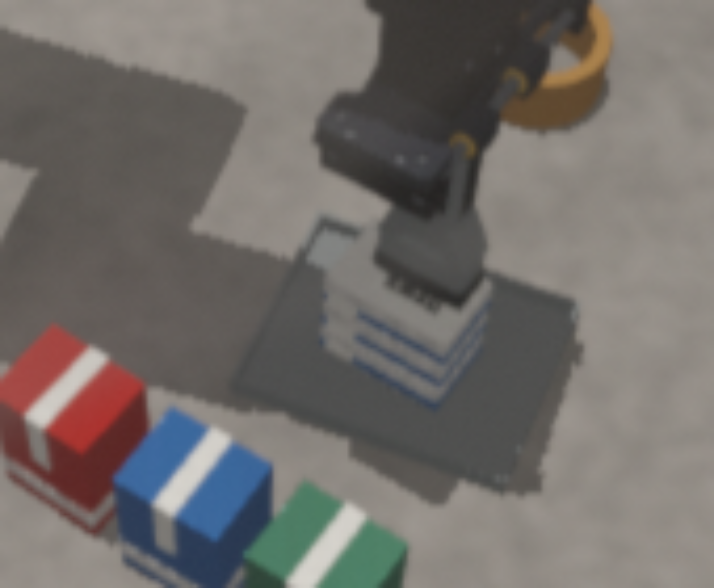

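View pics/w14b.png

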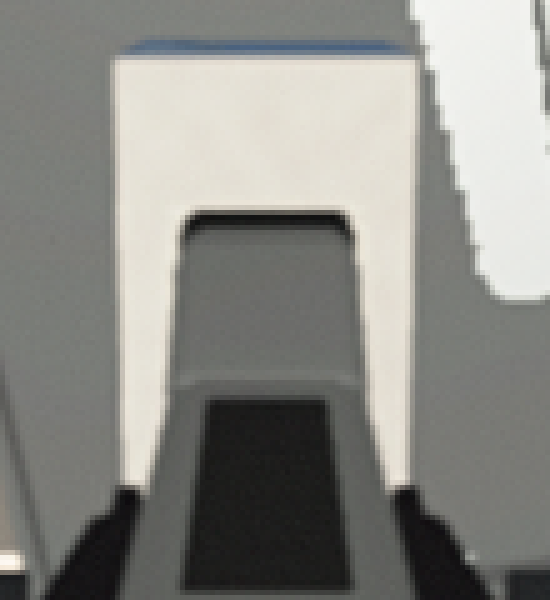

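Call:
jog_arm(
  plan=[
    [[0,0,0.0005,0,0,0,-1],[0,0,0,0,0,0,-1],[0,0,0,0,0,0,-1]],
  ],
)

```text
time: 33.33
ee_pos: [0.5717, 0.2201, 0.1869]
tool_rot: [[-1.0, -0.004, 0.003], [-0.004, 1.0, -0.001], [-0.003, -0.001, -1.0]]
ft_force: [0.4, 0.2, -1.7]
grip_width: 0.294
```

Run:
```python
from h import *
st();print(manip.get_obs()['qd'])
a=load('scene0')['im'];b=snap('scene','s15')[0]
for n,(u,v) in dict(red=(237,205),blue=(266,232),green=(298,246),tape=(348,122)).items():
  A=a[v-22:v+22,u-22:u+22].astype(np.float32).mean(2);B=b[v-22:v+22,u-22:u+22].astype(np.float32).mean(2)
  print(n,cv2.phaseCorrelate(A,B))
print(manip.job_done())
```

```text
t 33.33 [0.5717 0.2201 0.1869] yaw 90.22 tilt [ 0.0027 -0.0007] F [ 0.4367  0.213  -1.7026] g 27.9 q [ 14.9177  28.7958  93.1832  -0.0926  57.8841 -75.2572]
[ 0.0306  0.0538 -0.084   0.1405 -0.0745 -0.0942]
red ((0.31977151875087273, 0.615638463031214), 0.8064244004237799)
blue ((0.510279357753884, 0.522758773650267), 0.9978945251747414)
green ((0.5041087091667151, 0.3156057712826268), 0.968806190961673)
tape ((1.2946461785900532, 0.5013571937601853), 0.45995696150226356)
the job is handed in; nothing more can be done
None
```

The pile is built on the bottom box, and I handed the job in at 33.3 s with the gripper holding the scanner still over the barcode. No verdict came back.

**First grasp:** my first try at the plain box closed on air. The camera depth showed the fingertips level with the reported TCP, not 25 mm ahead of it as `manip.tips_ahead` says. I worked from the measured tip position after that, and the missed box had not moved.

| Last check | Result |
|---|---|
| Box centres in the wrist view (x, y in mm) | bottom (559.1, 220.1), plain (558.9, 220.3), barcoded (559.1, 220.4) |
| Box yaw | about 0.2–0.3° for all three, barcode upward |
| Highest force reading as each box was set down | about 9 N |
| Scanner height over the barcode | about 15 mm, worked out from the grip height; the depth image agreed to within a couple of millimetres |
| Scanner position over the barcode | within about 1 mm of centre, wide way along the barcode |
| Scanner tilt | within about half a degree of upright |

**Barcode centre:** the visible bars span only about 39 mm, with their middle about 4 mm closer to the box centre than you state. I used the stated point, 12 mm from the middle of the box.

**Cartons and tape roll:** comparing scene images from start and end, the cartons matched to within about half a pixel. The tape roll read 1.3 pixels off with a weak match. The gripper partly covers it in that view, and nothing went near it, so I take it as unmoved.

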